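Lock the book stop into the desk rail

TASK

Take the book stop out of its wooden block and lower its T-foot into the wide entry port of the aluminium desk rail, slide it along the slot until it presses lightly on the sprung stop inside (do not ram or overstrain it), then turn it a quarter turn clockwise (seen from above) so that it locks, and let go. Be gentle with the rail, and leave the other things on the desk where they are.

Things in the scene. Friction and masses are not known exactly. Their poses are not given: they have to be found in the camera images.
- stop: Book stop with T-foot, 140 g, loose, upright; its foot stands in the block at the start. Origin at the centre of the foot's underside, z up the shank. Steel foot z 0-8 mm, 30 long along its own x, 14 wide along y, ends rounded to half circles; round shank 8 across, z 8-16; round washer 30 across, z 16-21; then the plate (stop_plate). The same after a half turn about z.
- stop_plate (a point): Centre of the book stop's grey upright plate, 46 mm above its origin: 56 wide along the stop's x (as the foot's length), 12 thick along y, 50 high. Grip it across its thickness.
- block: Wooden parking block 90 x 60 mm, 24 high, fixed; origin at the centre of its underside. The stop's foot hangs in its recess, the washer on its top (stop's origin 8 above the desk); it lifts straight out.
- rail: Aluminium T-slot rail fixed to the desk, 250 mm long, 60 wide, top 24 above the desk. Origin at the centre of its underside, slot along its own x at y = 0. From the port (port) a slot 10.4 wide, passed by the shank only, runs from x -42 to +85. Under the 6 thick lips lies a channel 17 wide, z 6-18, too narrow to turn the foot. The washer slides on the top, the foot's underside then at z 8.
- port (a point): Centre of the rail's entry port, at rail x = -60 mm, in its top face; axes as the rail's. The port is 36 long along x by 16.6 wide; the foot goes in with its length along x.
- slot_end (a point): End of the slot in the rail's top face (rail x = +85 mm). The locking place is at rail x +15 to +55, unseen, unmeasured, new each time: sliding to +x, the foot's end meets a sprung stop there. With the foot touching it or pressing it in by up to 5 mm, side pockets let the foot turn a quarter, only clockwise from above, to a hard end near 90 degrees; it then cannot slide out.
- buffer (a joint): Sprung stop hidden in the rail: 0 at rest, grows to 0.009 m as the foot presses it towards the rail's +x; 2.5 N per mm. Pressed in by more than 5 mm it is overstrained.
- organiser: Bystander, to be left alone: round white plastic turntable organiser 112 across and 100 high on a grey foot, three pencils in it reaching about 205 high; origin at the centre of its underside, z up.
- bottle: Bystander, to be left alone: steel bottle with twist cap, 68 across, 204 high; origin at the centre of its underside, z up.
- cup: Bystander, to be left alone: white ceramic cup with a handle, 76 across, 85 high; origin at the centre of its underside, z up.
- pencil_box: Bystander, to be left alone: closed aluminium pencil box, 72 x 202, 29 high; origin at the centre of its underside, z up.
- top: Bystander, to be left alone: dark wooden spinning top 52 across, standing upside down on its crown, steel nail up, 69 high; origin at the centre of its underside, z up.
- eraser: Bystander, to be left alone: eraser 22 x 45, 12 high; origin at the centre of its underside, z up.
- copybooks: Bystander, to be left alone: stack of three copybooks about 150 x 200, 48 high; origin at the centre of its underside, z up.
Not all that is in view belongs to the job. Of the things that look like the stop, the middle-sized one is meant.

How it is judged:
On the way, in this order (a step that is already met when the one before it is completed fails the run):
1. the foot is down in the entry port, its length along the slot (z of stop in the frame of rail between 0.004 and 0.0105 m and y of stop in the frame of rail between -0.004 and 0.004 m and x of stop in the frame of rail between -0.08 and -0.05 m and angle between the x axis of stop and the x axis of rail, either way round below 0.3 rad), for 0.1 s.
2. it has been slid along the slot and presses on the sprung stop (z of stop in the frame of rail between 0.004 and 0.0105 m and y of stop in the frame of rail between -0.004 and 0.004 m and x of stop in the frame of rail above 0 m and value of joint buffer above 0.0005 m), for 0.1 s.
At the end, for the whole second after the job is handed in: The book stop is released and at rest in the rail at the locking place, foot 4 to 10.5 mm above the rail's underside, within 4 mm of the slot's centre line, upright within 0.12 rad, and its length square across the slot within 0.3 rad (z of stop in the frame of rail between 0.004 and 0.0105 m and y of stop in the frame of rail between -0.004 and 0.004 m and x of stop in the frame of rail above 0.005 m and angle between the x axis of stop and the y axis of rail, either way round below 0.3 rad and angle between stop's own z axis and vertical below 0.12 rad and linear speed of stop below 0.02 m/s and contact force between stop and the fingers below 0.05 N); the robot touches nothing.
It fails at once if the sprung stop is pressed in more than 5 mm (value of joint buffer above 0.005 m).
It fails at once if the book stop is forced against the rail with more than 30 N (contact force between stop and rail above 30 N).
It fails at once if a bystander is moved more than 30 mm (distance of any of organiser, bottle, cup, pencil_box, top, eraser, copybooks from where it was at the start of the episode above 0.03 m).
It also fails if it takes over 58 s, if anything falls off the work surface, if the arm or the gripper's body presses on something with over 40 N, if the wrist force passes 120 N, or if a joint passes its speed limit or range.

ROBOT

A 6-joint arm with a two-finger parallel gripper is mounted at the origin on the work surface. World frame = base frame: x ahead of the robot, y to its left, z up, the work surface at z = 0. Lengths are in m, angles in rad, forces in N, time in s.
With the tool pointing down it reaches from about 0.375 to 0.975 m from the base axis. Payload 3.8 kg.
Tool frame: the origin (TCP) lies at the very end of the fingers, on their centre line; the grasp point (between the pads) lies 19 mm behind it (bot.grip_point_offset is the distance from the TCP to the grasp point, in m); z points along the fingers, x is the direction in which the jaws open and shut, and the axes are right-handed (so a half turn about z gives the same grasp; the last joint's range is limited). The gripper opens to 85 mm and grips with 20 to 120 N. Pads are 22 mm wide; open, the fingers measure 114 mm over their backs; the gripper's body (76 mm by 85 mm) begins 54 mm behind the grasp point. The pads swing forward as they close: fully open they stand 13 mm farther back than shut.
Start: joints at [-1.252, 0.264, 1.604, -0, 1.274, -0.037], TCP at [0.235, -0.633, 0.231] pointing down, gripper open.
Joint ranges: [-2.63, 2.63], [-0.94, 2.18], [0.31, 2.57], [-1.31, 4.45], [0, 2.66], [-2.55, 2.55]. Speed limits (rad/s): [2.57, 2.57, 3.14, 3.14, 3.14, 3.14].

INTERFACE

Orientations are given as a rotation vector (axis times angle).
In Python, from workcell import bot, read_camera gives the robot as it stands.
- The arm moves only by the tool arm_command, never from a script. Its argument "rows" is a list of rows, each an object with "delta_rot": the turn, a rotation vector about the tool's x, y, z in rad, a list of three; "xyz": the shift along the tool's x, y, z in m, a list of three; "gripper": the finger opening in m, from 0 to 0.0854. A call has 1 to 12 rows; each row shifts and turns the commanded pose from where the row before left it, along the tool's axes as they then stand; what a row does not reach is not made up. A row lasts 1/10 s, in which the tool goes at most 50 mm and 8.59 degrees, less where a joint would pass 70% of its speed; a pose out of reach is approached as far as the arm can. A call is refused whole if a number of a shift passes 0.05 or a number of a turn 0.15, either way. A call with a gripper value outside its range is refused whole. The fingers move at their own pace and stop on an object; "force" is the grip in N (left out, the last holds). Time passes only in rows, so rows that do not move let the fingers close. It gives the time, the measured TCP pose, the force and the opening at its end, in the units of the state.
- bot.read_state(): the state, without advancing time (a new reading comes with each control period).
- read_camera(name): name is "side" or "top" or "wrist"; returns a dict with "pixels" (400x640x3 uint8, red, green, blue), "range_z" (400x640 float32, m along the optical axis (not along the pixel's ray), 0 where there is no reading), "intrinsics" (3x3 intrinsics, pixels), "camera_from_world" (4x4, takes a point from world to camera coordinates). Camera axes: x right, y up, looking along -z (the intrinsics and any distortion apply to the point x, -y, -z); pixel columns grow to the right and rows downward; lengths in m; the calibration is good to about 2 mm. A picture is of the moment at which its call begins.
- bot.finish_job(): hands the job in, once; it reports no verdict.
The state is a dict: "time": time; "q": joint angles; "joint_vel": joint speeds; "joint_torque": joint torques, N m; "tool_pos": TCP position; "tcp_rot": TCP orientation; "wrist_force": force on the tool from outside, world axes, zero at the start; "torque": the same for the moment, N m; "width": opening from 0.0 (shut) to 1.0 (fully open).
Only numpy, scipy, OpenCV 4.12 (cv2) and the standard library are available. Lean on these libraries where they do the work, as an engineer would, in place of code of your own. Each camera call takes 0.05 s, during which the arm holds its last target.

## Working session

There is one attempt and no reset: what is moved stays moved. The work goes in short steps, Python scripts to look and compute and a tool call to move; the robot and the scene stay as the last step left them, time stands still between calls to the robot, and variables do not carry over. Pictures are saved under pics/ and viewed, and the job is handed in when it is done.

Besides the shell and the picture viewer there is one more tool, called after "Call:" by a JSON object that holds its "name" and its "arguments", one argument or row to a line. arm_command: Moves the arm, as the interface text tells. Its arguments: {"type":"object","properties":{"rows":{"type":"array","items":{"type":"object","properties":{"delta_rot":{"type":"array","items":{"type":"number"}},"xyz":{"type":"array","items":{"type":"number"}},"gripper":{"type":"number"}}}},"force":{"type":"number"}},"required":["rows"]}

```bash
ls; mkdir -p pics; python3 - <<'E'
from workcell import bot, read_camera
import cv2,numpy as np
for n in ["top","side","wrist"]:
    c=read_camera(n); cv2.imwrite(f"pics/{n}0.png",c["pixels"][:,:,::-1]); np.savez(f"{n}0.npz",**c)
    print(n,c["intrinsics"].round(1).tolist(),c["camera_from_world"].round(3).tolist(),(c["range_z"]>0).mean())
s=bot.read_state();print({k:np.round(v,3).tolist() for k,v in s.items()}, bot.grip_point_offset)
E
```

```text
pics
top [[509.1, 0.0, 324.9], [0.0, 509.1, 203.2], [0.0, 0.0, 1.0]] [[0.015, -1.0, 0.024, -0.011], [0.997, 0.016, 0.08, -0.579], [-0.08, 0.022, 0.997, -1.465], [0.0, 0.0, 0.0, 1.0]] 0.99589453125
side [[391.7, 0.0, 313.4], [0.0, 391.7, 203.1], [0.0, 0.0, 1.0]] [[0.976, -0.216, -0.007, -0.561], [0.158, 0.69, 0.706, -0.15], [-0.147, -0.691, 0.708, -0.97], [0.0, 0.0, 0.0, 1.0]] 0.99598046875
wrist [[283.1, 0.0, 319.8], [0.0, 283.1, 199.4], [0.0, 0.0, 1.0]] [[0.348, -0.937, -0.003, -0.673], [0.89, 0.332, -0.312, 0.041], [0.293, 0.106, 0.95, -0.38], [0.0, 0.0, 0.0, 1.0]] 0.99594140625
{'time': 0.15, 'q': [-1.252, 0.265, 1.605, 0.0, 1.274, -0.037], 'joint_vel': [0.001, -0.002, -0.004, 0.001, -0.001, 0.0], 'joint_torque': [0.0, -51.59, -36.796, -0.0, 0.008, -0.0], 'tool_pos': [0.235, -0.632, 0.23], 'tcp_rot': [-2.579, 1.793, 0.002], 'wrist_force': [-0.711, -0.265, -0.477], 'torque': [0.04, 0.018, -0.024], 'width': 1.0} 0.0187
```

View pics/top0.png

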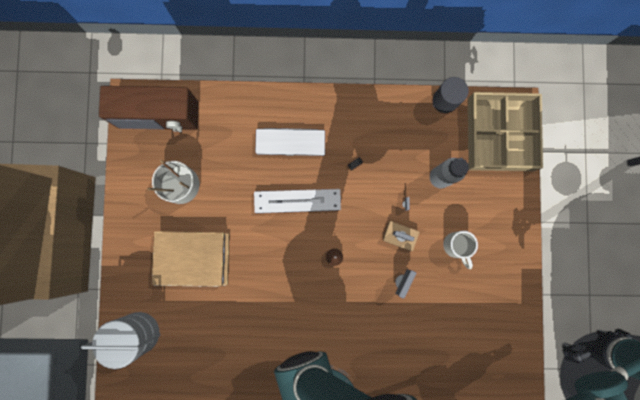

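View pics/side0.png

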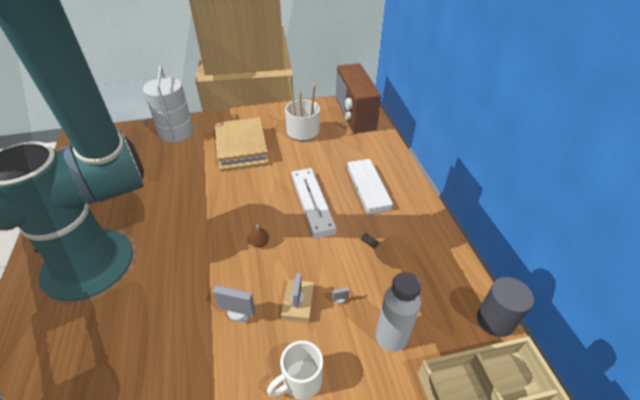

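View pics/wrist0.png

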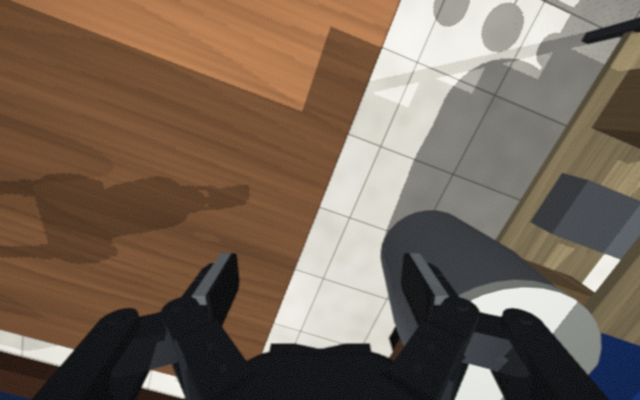

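Stop-like things in the top view are a large one at (404,283), one in the wooden block at (402,236) and a small one at (406,202). The one in the block is middle-sized and fits the description. I'll confirm it in an enlarged crop.

```bash
cat > h.py <<'E'
import numpy as np,cv2
def load(n): return dict(np.load(n))
def pts(c):
    K=c["intrinsics"];z=c["range_z"];v,u=np.mgrid[0:400,0:640]
    P=np.stack([(u-K[0,2])/K[0,0]*z,-(v-K[1,2])/K[1,1]*z,-z],-1)
    T=c["camera_from_world"];return (P-T[:3,3])@T[:3,:3]
def ray(c,uv,h):
    K=c["intrinsics"];T=c["camera_from_world"];uv=np.atleast_2d(uv)
    d=np.stack([(uv[:,0]-K[0,2])/K[0,0],-(uv[:,1]-K[1,2])/K[1,1],-np.ones(len(uv))],-1)@T[:3,:3]
    o=-T[:3,:3].T@T[:3,3]; return o+d*((h-o[2])/d[:,2])[:,None]
def proj(c,p):
    K=c["intrinsics"];T=c["camera_from_world"];q=np.atleast_2d(p)@T[:3,:3].T+T[:3,3]
    return np.stack([K[0,2]+K[0,0]*q[:,0]/-q[:,2],K[1,2]-K[1,1]*q[:,1]/-q[:,2]],-1)
E
python3 - <<'E'
from h import *
c=load("top0.npz");s=load("side0.npz")
a=cv2.resize(c["pixels"][180:305,375:435],None,fx=4.5,fy=4.5,interpolation=2)
b=cv2.resize(c["pixels"][180:222,245:350],None,fx=4.5,fy=4.5,interpolation=2)
d=cv2.resize(s["pixels"][260:330,200:360],None,fx=3,fy=3,interpolation=2)
o=np.zeros((580,780,3),np.uint8);o[:a.shape[0],:a.shape[1]]=a;o[:b.shape[0],290:290+b.shape[1]]=b;o[220:220+d.shape[0],290:290+d.shape[1]]=d
cv2.imwrite("pics/crop1.png",o[:,:,::-1])
P=pts(c)
def rect(name,m):
    q=P[m];r=cv2.minAreaRect(q[:,:2].astype(np.float32));print(name,len(q),np.round(r[0],4),np.round(r[1],4),round(r[2],1),"z",np.percentile(q[:,2],[5,50,95]).round(4),"mean",q.mean(0).round(4))
v,u=np.mgrid[0:400,0:640]
box=lambda u0,u1,v0,v1:(u>u0)&(u<u1)&(v>v0)&(v<v1)
z=P[...,2]
rect("rail",box(245,350,180,222)&(z>.012)&(z<.05))
rect("block",box(375,425,215,257)&(z>.012))
rect("plate",box(375,425,215,257)&(z>.05))
rect("platelow",box(375,425,215,257)&(z>.033))
print("desk z",np.median(z[box(270,320,225,250)]))
E
```

```text
rail 1599 [0.585  0.0805] [0.0606 0.2494] 2.9 z [0.0187 0.0249 0.0301] mean [0.5846 0.0822 0.0247]
block 655 [ 0.5023 -0.1232] [0.3054 0.0996] 87.3 z [0.0204 0.0264 0.0802] mean [ 0.4865 -0.2204  0.043 ]
plate 109 [ 0.4812 -0.109 ] [0.0301 0.283 ] 2.6 z [0.0554 0.0787 0.0854] mean [ 0.485  -0.2134  0.1292]
platelow 132 [ 0.4854 -0.1169] [0.2956 0.0597] 88.4 z [0.0344 0.0778 0.085 ] mean [ 0.4847 -0.2144  0.1134]
desk z 0.0010869727333178369
```

View pics/crop1.png

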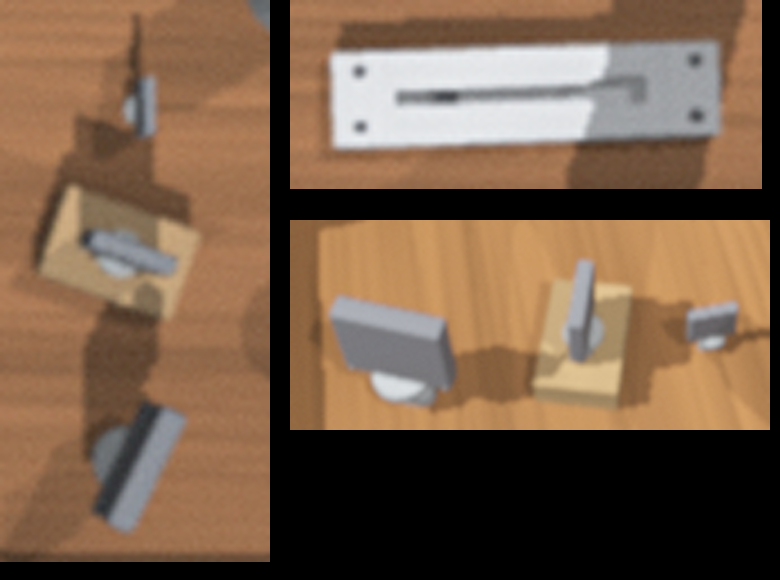

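The crop confirms it: the grey plate in the block is middle-sized between the larger one (top crop 140,465) and the smaller one (145,105). The rail's wide port is at its right end (≈630,90), so rail +x points image-left, along world +y. Next I'll take pixel measurements.

```bash
python3 - <<'E'
from h import *
c=load("top0.npz")
im=c["pixels"].astype(int);hsv=cv2.cvtColor(c["pixels"],cv2.COLOR_RGB2HSV)
v,u=np.mgrid[0:400,0:640];box=lambda u0,u1,v0,v1:(u>u0)&(u<u1)&(v>v0)&(v<v1)
# low-saturation masks: rail
m=(box(245,350,180,222)&(hsv[...,1]<70)&(hsv[...,2]>90)).astype(np.uint8)
k=max(cv2.findContours(m,0,1)[0],key=cv2.contourArea)
w=ray(c,k[:,0,:].astype(float),.024)
r=cv2.minAreaRect(w[:,:2].astype(np.float32));print("rail",r,cv2.boxPoints(r).round(4).tolist())
m=(box(375,425,215,257)&(hsv[...,1]<70)&(hsv[...,2]>60)).astype(np.uint8)
k=max(cv2.findContours(m,0,1)[0],key=cv2.contourArea)
print(cv2.minAreaRect(k))
print("plate top guess",ray(c,[[397,237],[410,240]],.079))
S=load("side0.npz")
print("block via top px", ray(c,[[391,221],[419.5,232],[412,251],[383.5,241]],.024).round(4).tolist())
E
```

```text
rail ((0.5856233835220337, 0.08034826070070267), (0.06725230067968369, 0.25441470742225647), 2.5009610652923584) [[0.546500027179718, 0.20600000023841858], [0.5576000213623047, -0.04820000007748604], [0.6248000264167786, -0.04529999941587448], [0.6136999726295471, 0.20890000462532043]]
((403.5, 235.5), (11.0, 21.0), 90.0)
plate top guess [[ 0.48289557 -0.20440536  0.079     ]
 [ 0.47503402 -0.24107342  0.079     ]]
block via top px [[0.5302, -0.1958, 0.024], [0.4993, -0.2794, 0.024], [0.4438, -0.2575, 0.024], [0.4716, -0.1741, 0.024]]
```

Call:
{"name": "arm_command", "arguments": {
  "rows": [
    {"xyz":[-0.0225,-0.0298,0]},
    {"xyz":[-0.0225,-0.0298,0]},
    {"xyz":[-0.0225,-0.0298,0]},
    {"xyz":[-0.0225,-0.0298,0]},
    {"xyz":[-0.0225,-0.0298,0]},
    {"xyz":[-0.0225,-0.0298,0]},
    {"xyz":[-0.0225,-0.0298,0]},
    {"xyz":[-0.0225,-0.0298,0]},
    {"xyz":[-0.0225,-0.0298,0]},
    {"xyz":[-0.0225,-0.0298,0]},
    {"xyz":[-0.0225,-0.0298,0]},
    {"xyz":[-0.0225,-0.0298,0]}
  ]
}}

```text
invalid input
```

Call:
{"name": "arm_command", "arguments": {
  "rows": [
    {"delta_rot":[0,0,-0.144]},
    {"delta_rot":[0,0,-0.144]},
    {"delta_rot":[0,0,-0.144]},
    {"delta_rot":[0,0,-0.144]},
    {"delta_rot":[0,0,-0.144]},
    {"delta_rot":[0,0,-0.146]},
    {"gripper":0.05},
    {"gripper":0.05}
  ]
}}

```text
invalid input
```

```bash
python3 - <<'E'
from workcell import bot, read_camera
import cv2,numpy as np
c=read_camera("wrist"); cv2.imwrite("pics/wrist1.png",c["pixels"][:,:,::-1]); np.savez("wrist1.npz",**c)
from h import *
s=bot.read_state();print({k:np.round(v,4).tolist() for k,v in s.items()})
E
```

```text
{'time': 0.2, 'q': [-1.2519, 0.2645, 1.6049, -0.0, 1.2737, -0.0369], 'joint_vel': [0.0003, -0.0029, -0.0053, -0.0014, -0.0008, 0.0015], 'joint_torque': [-0.0002, -51.519, -36.7437, -0.0002, 0.009, 0.0], 'tool_pos': [0.235, -0.6323, 0.2304], 'tcp_rot': [-2.5788, 1.7928, 0.0019], 'wrist_force': [0.5894, -0.3593, 0.256], 'torque': [0.0471, -0.0372, -0.0299], 'width': 1.0021}
```

View pics/wrist1.png

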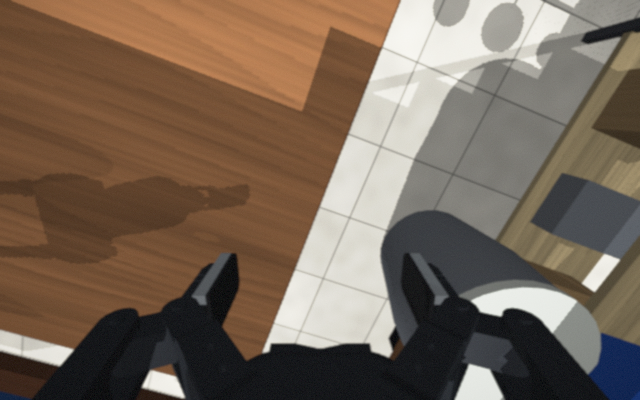

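The arm hasn't moved; both calls were refused, probably because every row needs all three fields.

Call:
{"name": "arm_command", "arguments": {
  "rows": [
    {"delta_rot":[0,0,0],"xyz":[-0.0225,-0.0298,0],"gripper":0.0854},
    {"delta_rot":[0,0,0],"xyz":[-0.0225,-0.0298,0],"gripper":0.0854},
    {"delta_rot":[0,0,0],"xyz":[-0.0225,-0.0298,0],"gripper":0.0854},
    {"delta_rot":[0,0,0],"xyz":[-0.0225,-0.0298,0],"gripper":0.0854},
    {"delta_rot":[0,0,0],"xyz":[-0.0225,-0.0298,0],"gripper":0.0854},
    {"delta_rot":[0,0,0],"xyz":[-0.0225,-0.0298,0],"gripper":0.0854},
    {"delta_rot":[0,0,0],"xyz":[-0.0225,-0.0298,0],"gripper":0.0854},
    {"delta_rot":[0,0,0],"xyz":[-0.0225,-0.0298,0],"gripper":0.0854},
    {"delta_rot":[0,0,0],"xyz":[-0.0225,-0.0298,0],"gripper":0.0854},
    {"delta_rot":[0,0,0],"xyz":[-0.0225,-0.0298,0],"gripper":0.0854},
    {"delta_rot":[0,0,0],"xyz":[-0.0225,-0.0298,0],"gripper":0.0854},
    {"delta_rot":[0,0,0],"xyz":[-0.0225,-0.0298,0],"gripper":0.0854}
  ]
}}

```text
time: 1.4
tool_pos: [0.4768, -0.2536, 0.2313]
tcp_rot: [-2.579, 1.793, -0.0]
wrist_force: [0.8, 0.6, -0.0]
width: 1.002
```

Call:
{"name": "arm_command", "arguments": {
  "rows": [
    {"delta_rot":[0,0,-0.144],"xyz":[0,0,0],"gripper":0.05},
    {"delta_rot":[0,0,-0.144],"xyz":[0,0,0],"gripper":0.05},
    {"delta_rot":[0,0,-0.144],"xyz":[0,0,0],"gripper":0.05},
    {"delta_rot":[0,0,-0.144],"xyz":[0,0,0],"gripper":0.05},
    {"delta_rot":[0,0,-0.144],"xyz":[0,0,0],"gripper":0.05},
    {"delta_rot":[0,0,-0.146],"xyz":[0,0,0],"gripper":0.05},
    {"delta_rot":[0,0,0],"xyz":[0,0,0],"gripper":0.05}
  ]
}}

```text
time: 2.1
tool_pos: [0.4761, -0.2549, 0.2311]
tcp_rot: [-3.094, 0.545, 0.001]
wrist_force: [0.1, -1.0, -0.4]
width: 0.583
```

```bash
python3 - <<'E'
from workcell import bot, read_camera
import cv2,numpy as np
c=read_camera("wrist"); cv2.imwrite("pics/wrist2.png",c["pixels"][:,:,::-1]); np.savez("wrist1.npz",**c)
from h import *
s=bot.read_state();print({k:np.round(v,4).tolist() for k,v in s.items()})
E
```

```text
{'time': 2.15, 'q': [-0.5378, 0.0088, 1.8923, 0.0, 1.2408, -0.1857], 'joint_vel': [-0.0006, 0.0003, -0.0033, -0.0005, -0.0001, 0.0267], 'joint_torque': [0.0135, -36.8823, -36.3805, -0.0003, 0.0016, -0.3517], 'tool_pos': [0.4761, -0.255, 0.2311], 'tcp_rot': [-3.0929, 0.5502, 0.0004], 'wrist_force': [0.6411, -0.792, 0.7977], 'torque': [0.0477, -0.0459, -0.0388], 'width': 0.5865}
```

View pics/wrist2.png

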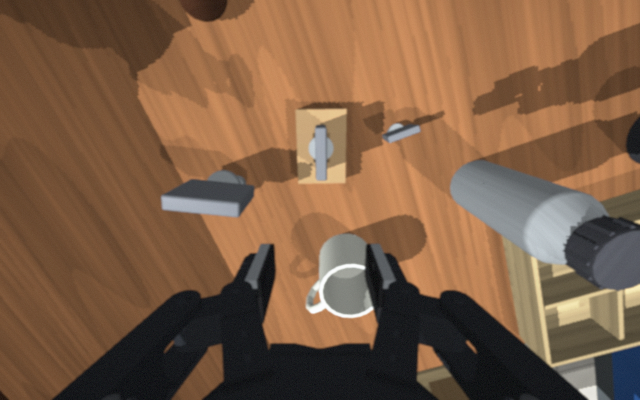

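The wrist picture shows the block at about (321,146), with the plate's top edge running from (320,126) to (321,180). Now I'll measure these.

```bash
python3 - <<'E'
from h import *
c=load("wrist1.npz")
cv2.imwrite("pics/crop2.png",cv2.resize(c["pixels"][95:195,285:360],None,fx=6,fy=6,interpolation=2)[:,:,::-1])
print(c["pixels"][120:186:6,306:338:2].mean(-1).astype(int))
hsv=cv2.cvtColor(c["pixels"],cv2.COLOR_RGB2HSV)
print(hsv[120:186:6,306:338:2,1])
# block top corners via sat
v,u=np.mgrid[0:400,0:640]
E
```

```text
[[166 166 166 164 164 164 165 179 186 185 175 157 143 129 123 125]
 [166 162 167 165 155 102  74  76  77  81 112 122 124 125 123 124]
 [164 165 165 159 148 170 173 170 170 161 114 112 122 128 124 126]
 [166 165 163 159 167 170 171 172 170 162 127 133 125 126 124 124]
 [164 173 200 203 197 173 172 171 169 162 132 153 159 146 128 124]
 [163 178 200 205 195 170 170 170 170 162 132 152 159 153 128 121]
 [161 161 171 191 196 171 170 170 169 166 134 154 140 124 122 124]
 [168 173 153 153 136 156 169 170 168 166 115 106 119 124 121 121]
 [123 123 127 171 183 166 168 169 170 162 132 164 177 186 187 187]
 [123 121 145 184 182 164 167 170 170 166 145 183 187 184 187 187]
 [186 185 187 184 187 185 175 171 171 169 173 187 186 186 185 188]]
[[ 99  98 100 100 100  99 101  99  98  98 101 100 100 101 101  99]
 [ 98 101  98  99  95  43  17  19  28   3  84 101 100  99 102 100]
 [100  99 100  99  65  17  24  24  23  23  21  97 100  98 101  99]
 [ 99  99  97  52  10  24  23  23  27  25  17   9  77  99 100 101]
 [100  69   8  16  16  24  25  24  26  27  19  16  17  20  89  99]
 [100  53  12  16  18  23  24  24  23  22  26  16  17   3  86 100]
 [100 103  80  14  18  23  24  23  23  26  20  11  39  95 100  99]
 [100  99 100  99  83  10  24  26  26  25   2  95  98  96  99  98]
 [ 98  98  98  99  93  15  23  24  21  25  22  98  99  96  94  94]
 [100  98 103  99  97  17  26  23  24  23  39  98  97  99  97  95]
 [ 98  97  96  99  97  78  44  41  44  48  82  95  97  97  97  94]]
```

View pics/crop2.png

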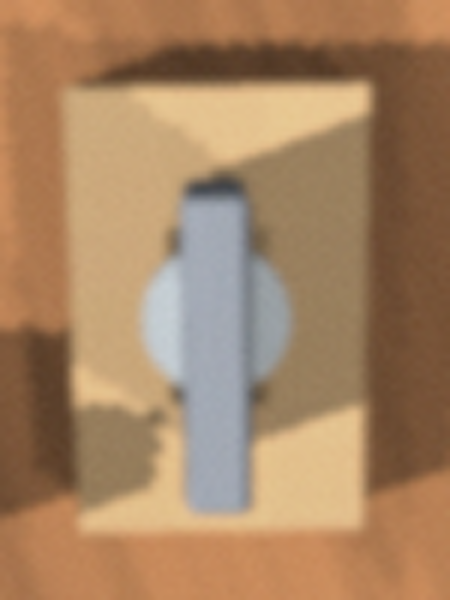

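```bash
python3 - <<'E'
from h import *
from scipy.spatial.transform import Rotation as R
c=load("wrist1.npz")
f=lambda L:np.array([[285-.4+x/6,95-.4+y/6] for x,y in L])
p=ray(c,f([(183,197),(248,197),(251,512),(186,512)]),.079);print(p.round(4).tolist(),"c",p.mean(0).round(4))
d=(p[0]+p[1]-p[2]-p[3])/2;print("len",np.linalg.norm(d),"dir",np.arctan2(d[1],d[0]))
b=ray(c,f([(65,87),(370,85),(363,530),(80,530)]),.024);print("block",b.mean(0).round(4));d=(b[0]+b[1]-b[2]-b[3])/2;print(np.linalg.norm(d),np.arctan2(d[1],d[0]))
print("washer",ray(c,f([(217,320)]),.029))
r=R.from_rotvec([-3.0929, 0.5502, 0.0004]).as_matrix();print("toolx yaw",np.arctan2(r[1,0],r[0,0]));
t=np.array([.4761,-.255,.2311]);q=p.mean(0);q[2]=.036;print("in tool",r.T@(q-t))
E
```

```text
[[0.4914, -0.1962, 0.079], [0.5016, -0.1999, 0.079], [0.4839, -0.2515, 0.079], [0.473, -0.2476, 0.079]] c [ 0.4875 -0.2238  0.079 ]
len 0.054551967399552106 dir 1.2329234892058767
block [ 0.488  -0.2242  0.024 ]
0.08979845590108176 1.2330007099312947
washer [[ 0.48750646 -0.22396431  0.029     ]]
toolx yaw -0.3520993218064275
in tool [-4.51698502e-05 -3.31927956e-02  1.95102981e-01]
```

Call:
{"name": "arm_command", "arguments": {
  "rows": [
    {"delta_rot":[0,0,-0.014],"xyz":[0,-0.033,0.02],"gripper":0.05},
    {"delta_rot":[0,0,0],"xyz":[0,0,0.04],"gripper":0.05},
    {"delta_rot":[0,0,0],"xyz":[0,0,0.04],"gripper":0.05},
    {"delta_rot":[0,0,0],"xyz":[0,0,0.04],"gripper":0.05},
    {"delta_rot":[0,0,0],"xyz":[0,0,0.03],"gripper":0.05},
    {"delta_rot":[0,0,0],"xyz":[0,0,0.02],"gripper":0.05},
    {"delta_rot":[0,0,0],"xyz":[0,0,0.005],"gripper":0.05},
    {"delta_rot":[0,0,0],"xyz":[0,0,0],"gripper":0.03},
    {"delta_rot":[0,0,0],"xyz":[0,0,0],"gripper":0.02}
  ],
  "force": 40
}}

```text
time: 3.05
tool_pos: [0.4887, -0.2246, 0.0376]
tcp_rot: [3.097, -0.525, 0.003]
wrist_force: [0.5, 0.3, 0.1]
width: 0.257
```

Call:
{"name": "arm_command", "arguments": {
  "rows": [
    {"delta_rot":[0,0,0],"xyz":[0,0,0],"gripper":0.008},
    {"delta_rot":[0,0,0],"xyz":[0,0,0],"gripper":0.008},
    {"delta_rot":[0,0,0],"xyz":[0,0,0],"gripper":0.008},
    {"delta_rot":[0,0,0],"xyz":[0,0,0],"gripper":0.008}
  ]
}}

```text
time: 3.45
tool_pos: [0.489, -0.2248, 0.038]
tcp_rot: [3.097, -0.524, 0.005]
wrist_force: [-0.3, 1.1, 5.6]
width: 0.138
```

```bash
cat > st.py <<'E'
from workcell import bot, read_camera
import numpy as np,cv2,sys
from scipy.spatial.transform import Rotation as R
def st():
    s=bot.read_state();r=R.from_rotvec(s["tcp_rot"]).as_matrix()
    print({k:np.round(s[k],4).tolist() for k in ["time","q","tool_pos","wrist_force","torque","width"]},"yaw",np.arctan2(r[1,0],r[0,0]).round(4),"z",r[:,2].round(4));return s,r
def snap(n,f):
    c=read_camera(n);cv2.imwrite("pics/"+f+".png",c["pixels"][:,:,::-1]);np.savez(f+".npz",**c);return c
if __name__=="__main__":
    for i in range(1,len(sys.argv),2): snap(sys.argv[i],sys.argv[i+1])
    st()
E
python3 st.py side side3
```

```text
{'time': 3.5, 'q': [-0.4772, 0.2073, 2.0664, 0.0, 0.8645, -0.142], 'tool_pos': [0.489, -0.2248, 0.0381], 'wrist_force': [-0.9728, 0.795, 6.1747], 'torque': [0.0182, 0.0864, 0.0381], 'width': 0.1332} yaw -0.3352 z [ 0.003  -0.0015 -1.    ]
```

View pics/side3.png

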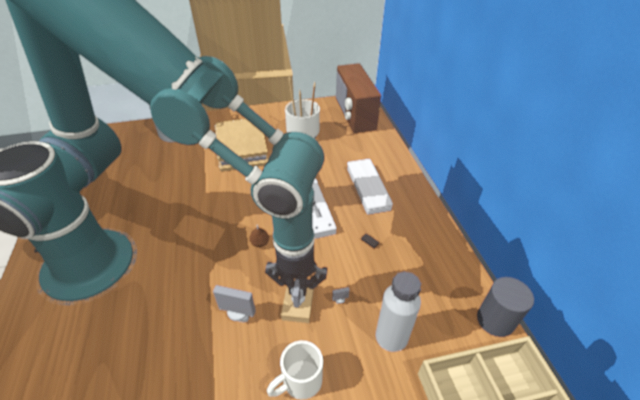

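Gripped (opening 11.3 mm). Next I'll lift, turn to line up with the rail, and move near the port so the wrist camera can measure it.

Call:
{"name": "arm_command", "arguments": {
  "rows": [
    {"delta_rot":[0,0,0],"xyz":[0,0,-0.02],"gripper":0.008},
    {"delta_rot":[0,0,0],"xyz":[0,0,-0.04],"gripper":0.008},
    {"delta_rot":[0,0,0],"xyz":[0,0,-0.04],"gripper":0.008},
    {"delta_rot":[0,0,-0.1],"xyz":[0,0,0],"gripper":0.008},
    {"delta_rot":[0,0,-0.14],"xyz":[0,0,0],"gripper":0.008},
    {"delta_rot":[0,0,-0.141],"xyz":[0,0,0],"gripper":0.008}
  ]
}}

```text
time: 4.1
tool_pos: [0.4873, -0.2239, 0.1366]
tcp_rot: [3.14, 0.081, 0.0]
wrist_force: [-0.4, 0.5, -2.0]
width: 0.13
```

Call:
{"name": "arm_command", "arguments": {
  "rows": [
    {"delta_rot":[0,0,0],"xyz":[0.01,-0.02,0],"gripper":0.008},
    {"delta_rot":[0,0,0],"xyz":[0.02,-0.035,0],"gripper":0.008},
    {"delta_rot":[0,0,0],"xyz":[0.02,-0.035,0],"gripper":0.008},
    {"delta_rot":[0,0,0],"xyz":[0.02,-0.035,0],"gripper":0.008},
    {"delta_rot":[0,0,0],"xyz":[0.02,-0.035,0],"gripper":0.008},
    {"delta_rot":[0,0,0],"xyz":[0.0175,-0.03,0],"gripper":0.008},
    {"delta_rot":[0,0,0],"xyz":[0,0,0],"gripper":0.008}
  ]
}}

```text
time: 4.8
tool_pos: [0.5876, -0.0256, 0.1361]
tcp_rot: [-3.139, -0.078, -0.001]
wrist_force: [0.2, -0.4, -2.8]
width: 0.137
```

```bash
python3 st.py wrist wrist4 side side4
```

```text
{'time': 4.9, 'q': [-0.091, 0.1767, 1.8935, -0.0005, 1.0728, -0.1388], 'tool_pos': [0.5857, -0.0286, 0.1357], 'wrist_force': [0.2319, -0.0906, -2.0223], 'torque': [-0.0319, -0.0316, 0.0348], 'width': 0.1321} yaw 0.048 z [-1.4e-03 -3.0e-04 -1.0e+00]
```

View pics/wrist4.png

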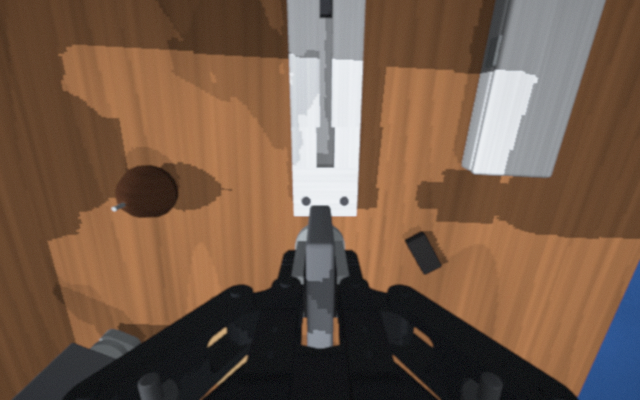

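View pics/side4.png

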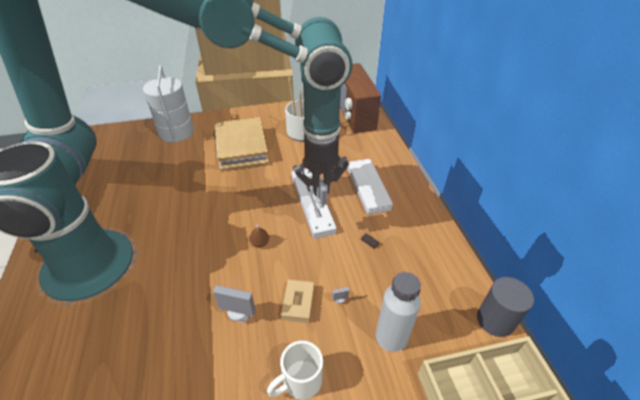

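The wrist picture shows the stop held upright at (319,275), the port at (325,147) and the rail's near end at v≈215. The block's recess is empty in the side view. Next I'll measure the port and the held plate from an enlarged crop.

```bash
python3 - <<'E'
from h import *
c=load("wrist4.npz")
a=cv2.resize(c["pixels"][0:120,280:380],None,fx=5,fy=5,interpolation=2)
b=cv2.resize(c["pixels"][115:225,280:380],None,fx=5,fy=5,interpolation=2)
cv2.imwrite("pics/crop4b.png",b[:,:,::-1])
cv2.imwrite("pics/crop4c.png",cv2.resize(c["pixels"][195:355,280:360],None,fx=3.7,fy=3.7,interpolation=2)[:,:,::-1])
g=cv2.cvtColor(c["pixels"],cv2.COLOR_RGB2GRAY).astype(float)
def edge(row,u0,u1,sgn):
    d=np.diff(g[row,u0:u1])*sgn;i=d.argmax()
    if 0<i<len(d)-1:
        den=d[i-1]-2*d[i]+d[i+1];o=.5*(d[i-1]-d[i+1])/den if den else 0
    else:o=0
    return u0+i+.5+o
# slot/port edges on rows
for nm,rows,a0,b0,a1,b1 in [("slot",range(30,120,6),310,325,326,340),("port",range(130,164,3),308,322,328,342)]:
    L=ray(c,[[edge(r,a0,b0,-1),r] for r in rows],.024);Rr=ray(c,[[edge(r,a1,b1,1),r] for r in rows],.024)
    M=(L+Rr)/2;w=np.linalg.norm(Rr-L,axis=1);p=np.polyfit(M[:,1],M[:,0],1)
    print(nm,"widths",w.round(4)," x=%.4f*y+%.4f"%tuple(p),"yaw dir",np.pi/2-np.arctan(p[0]),"res",(M[:,0]-np.polyval(p,M[:,1])).round(4))
for r in range(60,200,20):
    print(r,ray(c,[[edge(r,280,305,1),r],[edge(r,345,375,-1),r]],.024)[:,:2].round(4).tolist())
E
```

```text
slot widths [0.0072 0.0142 0.0077 0.0073 0.0172 0.01   0.0104 0.0101 0.0104 0.0101
 0.01   0.0102 0.01   0.0097 0.01  ]  x=-0.0369*y+0.5894 yaw dir 1.6077145660196759 res [ 0.0014 -0.0016  0.0018  0.0017 -0.0031 -0.0003 -0.0004 -0.0002 -0.0003
 -0.0001  0.0001  0.0002  0.      0.0003  0.0005]
port widths [0.0164 0.0161 0.0159 0.0159 0.0159 0.0159 0.016  0.016  0.0158 0.0159
 0.0157 0.0158]  x=-0.0484*y+0.5904 yaw dir 1.6191088523045274 res [-0.0002 -0.      0.      0.0001  0.      0.0001  0.0001  0.     -0.
 -0.     -0.0001 -0.0001]
60 [[0.5557, 0.0899], [0.6159, 0.0929]]
80 [[0.5564, 0.0748], [0.6168, 0.0779]]
100 [[0.5572, 0.0592], [0.6176, 0.0622]]
120 [[0.5581, 0.0429], [0.6185, 0.0459]]
140 [[0.559, 0.0258], [0.6193, 0.0288]]
160 [[0.5597, 0.008], [0.6201, 0.0111]]
180 [[0.5607, -0.0105], [0.621, -0.0075]]
```

View pics/crop4b.png

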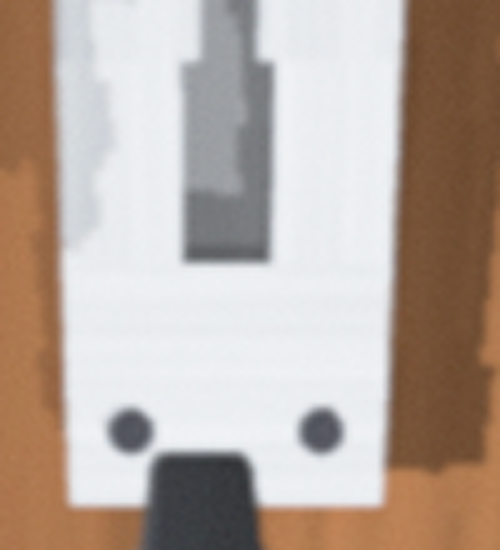

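View pics/crop4c.png

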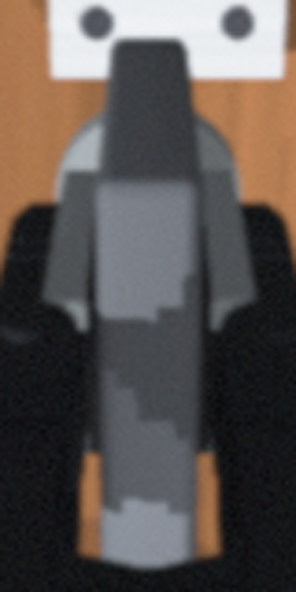

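```bash
python3 - <<'E'
from h import *
c=load("wrist4.npz")
e=ray(c,[[325.5,127],[325.3,167]],.024);print("port ends",e.round(4).tolist(),e.mean(0).round(4),np.linalg.norm(e[0]-e[1]))
print("rail end",ray(c,[[325,216]],.024))
q=lambda L:np.array([[280-.4+x/3.7,195-.4+y/3.7] for x,y in L])
h=.0790+.1357-.0381
p=ray(c,q([(96,180),(196,180),(193,560),(102,560)]),h);print(p.round(4).tolist())
m=(p[:2].mean(0));n=p[2:].mean(0);d=m-n;print("plate c",((m+n)/2).round(4),np.linalg.norm(d),np.arctan2(d[1],d[0]))
# bottom edge of front face
b=ray(c,q([(110,45),(186,45)]),h-.05);print("front bottom",b.round(4).tolist())
# washer left/right extremes ~ z h-.05
w=ray(c,q([(57,170),(240,170)]),h-.05);print("washer lr",w.round(4).tolist(), w.mean(0))
T=c["camera_from_world"];t=np.array([.5857,-.0286,.1357]);print("TCP proj",proj(c,t))
E
```

```text
port ends [[0.5887, 0.0385, 0.024], [0.5905, 0.0032, 0.024]] [0.5896 0.0208 0.024 ] 0.03538474402078189
rail end [[ 0.5929256  -0.04465384  0.024     ]]
[[0.5798, 0.0029, 0.1766], [0.5906, 0.0034, 0.1766], [0.5935, -0.0483, 0.1766], [0.5823, -0.0488, 0.1766]]
plate c [ 0.5865 -0.0227  0.1766] 0.05175717302690773 1.6233887136428353
front bottom [[0.5797, 0.0005, 0.1266], [0.5913, 0.0011, 0.1266]]
washer lr [[0.572, -0.0211, 0.1266], [0.6012, -0.0196, 0.1266]] [ 0.5866255  -0.02034671  0.1266    ]
TCP proj [[317.39772754 260.70314757]]
```

Relative to the rail, the plate needs +5 mm along tool x and −47 mm along tool y. I'll go above the port with the foot about 10 mm over the rail, then check again.

Call:
{"name": "arm_command", "arguments": {
  "rows": [
    {"delta_rot":[0,0,0],"xyz":[0.002,-0.012,0.01],"gripper":0.008},
    {"delta_rot":[0,0,0],"xyz":[0.003,-0.02,0.02],"gripper":0.008},
    {"delta_rot":[0,0,0],"xyz":[0,-0.015,0.02],"gripper":0.008},
    {"delta_rot":[0,0,0],"xyz":[0,0,0.02],"gripper":0.008},
    {"delta_rot":[0,0,0],"xyz":[0,0,0],"gripper":0.008},
    {"delta_rot":[0,0,0],"xyz":[0,0,0],"gripper":0.008}
  ]
}}

```text
time: 5.5
tool_pos: [0.588, 0.0173, 0.0655]
tcp_rot: [-3.141, -0.07, 0.003]
wrist_force: [0.6, -0.4, -2.1]
width: 0.13
```

```bash
python3 st.py wrist wrist5 side side5; python3 - <<'E'
from h import *
c=load("wrist5.npz");s=load("side5.npz")
a=cv2.resize(c["pixels"][180:400,260:380],None,fx=2.7,fy=2.7,interpolation=2)
b=cv2.resize(s["pixels"][165:245,280:360],None,fx=5.5,fy=5.5,interpolation=2)
o=np.zeros((600,780,3),np.uint8);o[:a.shape[0],:a.shape[1]]=a;o[:b.shape[0],330:330+b.shape[1]]=b;cv2.imwrite("pics/crop5.png",o[:,:,::-1])
E
```

```text
{'time': 5.6, 'q': [-0.013, 0.2572, 1.9376, -0.0, 0.9451, -0.0578], 'tool_pos': [0.5898, 0.0172, 0.0673], 'wrist_force': [-0.0127, -0.0018, -1.0084], 'torque': [0.0603, -0.0109, -0.0281], 'width': 0.1363} yaw 0.0449 z [ 0.0017 -0.     -1.    ]
```

View pics/crop5.png

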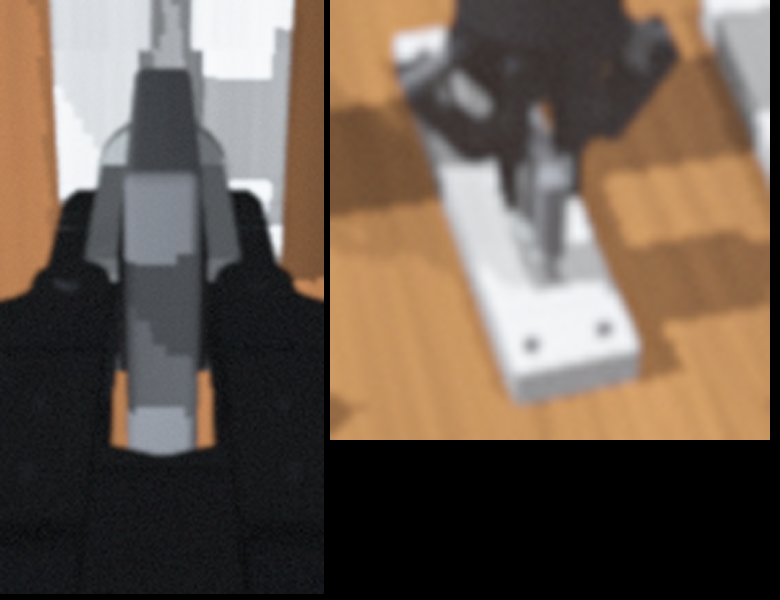

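View pics/wrist5.png

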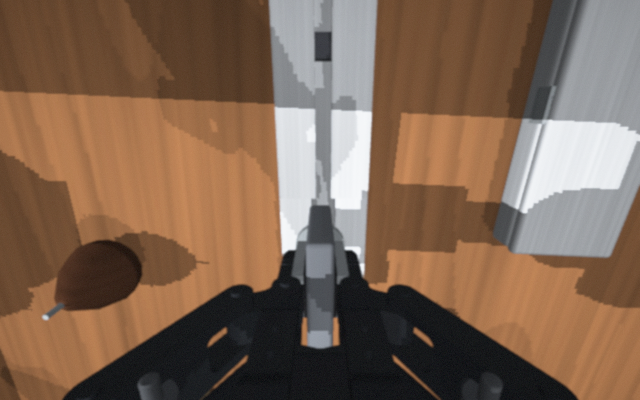

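```bash
python3 - <<'E'
from h import *
c=load("wrist5.npz")
g=cv2.cvtColor(c["pixels"],cv2.COLOR_RGB2GRAY).astype(float)
def edge(row,u0,u1,sgn):
    d=np.diff(g[row,u0:u1])*sgn;i=d.argmax();o=0
    if 0<i<len(d)-1:
        den=d[i-1]-2*d[i]+d[i+1];o=.5*(d[i-1]-d[i+1])/den if den else 0
    return u0+i+.5+o
sat=cv2.cvtColor(c["pixels"],cv2.COLOR_RGB2HSV)[...,1].astype(float)
gg=g
rows=range(115,200,6)
for nm,im,a0,b0,s0,a1,b1,s1 in [("rail",255-sat,260,290,1,355,385,-1),("slot",g,308,323,-1,325,342,1)]:
    g=im
    L=ray(c,[[edge(r,a0,b0,s0),r] for r in rows],.024);Q=ray(c,[[edge(r,a1,b1,s1),r] for r in rows],.024);M=(L+Q)/2
    p=np.polyfit(M[:,1],M[:,0],1);print(nm,np.linalg.norm(L-Q,axis=1).round(4),p.round(4),"res",(M[:,0]-np.polyval(p,M[:,1])).round(4))
q=lambda L:np.array([[260-.4+x/2.7,180-.4+y/2.7] for x,y in L])
h=.079+.0673-.0381
for nm,L,z in [("topfront",[(123,172),(198,172)],h),("botfront",[(136,72),(188,72)],h-.05)]:
    e=ray(c,q(L),z);print(nm,e.round(4).tolist(),e.mean(0).round(4),"line x",np.polyval(p,e.mean(0)[1]))
print("dark patch",ray(c,[[323,32],[323,60]],.024))
E
```

```text
rail [0.0612 0.0612 0.0612 0.0612 0.0612 0.0613 0.0611 0.0613 0.0612 0.0612
 0.0612 0.0612 0.0613 0.0609 0.061 ] [-0.0483  0.5905] res [-0.      0.     -0.     -0.0001  0.      0.0001 -0.     -0.      0.0001
 -0.     -0.      0.0001  0.0001 -0.0001 -0.0001]
slot [0.01   0.0101 0.0099 0.0098 0.0098 0.01   0.0103 0.0099 0.0105 0.0105
 0.0103 0.0099 0.0103 0.0101 0.0162] [-0.0477  0.5902] res [-0.0001 -0.0001 -0.      0.0001  0.0001  0.0001 -0.      0.0001 -0.0001
 -0.0001  0.0001  0.0001 -0.      0.     -0.0001]
topfront [[0.5804, 0.047, 0.1082], [0.5912, 0.0475, 0.1082]] [0.5858 0.0472 0.1082] line x 0.5879064569765443
botfront [[0.5806, 0.0446, 0.0582], [0.5914, 0.0451, 0.0582]] [0.586  0.0449 0.0582] line x 0.5880206399131214
dark patch [[0.58363696 0.13845955 0.024     ]
 [0.58434045 0.12396121 0.024     ]]
```

The remaining lateral offset disagrees with what I commanded, so I'll check reading noise and repeatability.

```bash
cat > lat.py <<'E'
from h import *
from st import *
def edge(g,row,u0,u1,sgn):
    d=np.diff(g[row,u0:u1])*sgn;i=d.argmax();o=0
    if 0<i<len(d)-1:
        den=d[i-1]-2*d[i]+d[i+1];o=.5*(d[i-1]-d[i+1])/den if den else 0
    return u0+i+.5+o
def lat(c,rows,z):
    sat=255-cv2.cvtColor(c["pixels"],cv2.COLOR_RGB2HSV)[...,1].astype(float)
    L=ray(c,[[edge(sat,r,255,292,1),r] for r in rows],.024);Q=ray(c,[[edge(sat,r,352,390,-1),r] for r in rows],.024);M=(L+Q)/2
    p=np.polyfit(M[:,1],M[:,0],1)
    return p
if __name__=="__main__":
    for i in range(4):
        s,r=st();c=read_camera("wrist");p=lat(c,range(115,190,5),0)
        o=-c["camera_from_world"][:3,:3].T@c["camera_from_world"][:3,3]
        y=ray(c,[[319.5,208]],s["tool_pos"][2]-.009)[0]
        print("cam",o.round(4),"line",p.round(4),"x at .0450",np.polyval(p,.045).round(4),"plate fb",y.round(4))
    cv2.imwrite("pics/w6.png",c["pixels"][:,:,::-1]);np.savez("w6.npz",**c)
E
python3 lat.py
```

```text
{'time': 5.6, 'q': [-0.013, 0.2572, 1.9376, -0.0, 0.9451, -0.0578], 'tool_pos': [0.5898, 0.0172, 0.0673], 'wrist_force': [-0.0127, -0.0018, -1.0084], 'torque': [0.0603, -0.0109, -0.0281], 'width': 0.1363} yaw 0.0449 z [ 0.0017 -0.     -1.    ]
cam [0.5854 0.0977 0.2095] line [-0.0508  0.5907] x at .0450 0.5884 plate fb [0.5878 0.0431 0.0583]
{'time': 5.65, 'q': [-0.0129, 0.2569, 1.9372, 0.0, 0.9451, -0.0578], 'tool_pos': [0.5901, 0.0173, 0.0676], 'wrist_force': [0.1912, -0.4677, -0.671], 'torque': [-0.0228, -0.0127, -0.0097], 'width': 0.134} yaw 0.0449 z [ 0.0024 -0.     -1.    ]
cam [0.5856 0.0977 0.2099] line [-0.0508  0.5907] x at .0450 0.5884 plate fb [0.5882 0.0432 0.0586]
{'time': 5.7, 'q': [-0.0128, 0.2568, 1.9371, 0.0, 0.9451, -0.0579], 'tool_pos': [0.5902, 0.0174, 0.0677], 'wrist_force': [0.7411, 0.0912, -1.9201], 'torque': [0.0463, 0.0351, -0.0247], 'width': 0.1349} yaw 0.0451 z [ 0.0026  0.     -1.    ]
cam [0.5856 0.0978 0.21  ] line [-0.0507  0.5907] x at .0450 0.5884 plate fb [0.5882 0.0433 0.0587]
{'time': 5.75, 'q': [-0.0127, 0.2568, 1.9372, 0.0, 0.9451, -0.0579], 'tool_pos': [0.5901, 0.0174, 0.0677], 'wrist_force': [-0.5587, 0.1932, -2.3916], 'torque': [0.0412, 0.0434, 0.0374], 'width': 0.1391} yaw 0.0452 z [ 0.0025 -0.     -1.    ]
cam [0.5856 0.0979 0.2099] line [-0.0518  0.5907] x at .0450 0.5884 plate fb [0.5882 0.0433 0.0587]
```

```bash
python3 - <<'E'
from lat import *
c=load("w6.npz");g=cv2.cvtColor(c["pixels"],cv2.COLOR_RGB2GRAY).astype(float)
cv2.imwrite("pics/crop6.png",cv2.resize(c["pixels"][190:270,280:360],None,fx=7,fy=7,interpolation=2)[:,:,::-1])
for r in (212,218,224,230,236,250,258): print(r,g[r,300:342:1].astype(int).tolist())
for n in ("wrist5","w6"):
    T=load(n+".npz")["camera_from_world"];print(T.round(4).tolist())
E
```

```text
212 [223, 223, 222, 224, 224, 224, 224, 208, 161, 111, 90, 80, 73, 68, 68, 67, 65, 65, 67, 65, 66, 64, 63, 64, 64, 65, 66, 62, 62, 65, 89, 134, 166, 181, 182, 183, 183, 182, 181, 178, 180, 181]
218 [223, 223, 223, 223, 223, 225, 224, 211, 170, 124, 90, 72, 69, 67, 69, 69, 66, 66, 64, 67, 67, 65, 63, 62, 64, 63, 63, 63, 63, 63, 73, 105, 153, 177, 185, 181, 181, 181, 180, 179, 181, 179]
224 [223, 223, 223, 225, 225, 223, 213, 185, 140, 103, 81, 75, 70, 64, 68, 66, 66, 64, 67, 67, 65, 64, 64, 61, 64, 63, 62, 63, 63, 62, 64, 83, 126, 158, 177, 183, 182, 179, 179, 180, 178, 179]
230 [199, 173, 155, 152, 167, 179, 175, 146, 110, 88, 78, 73, 69, 69, 68, 69, 66, 66, 70, 67, 66, 65, 67, 64, 63, 63, 63, 63, 62, 63, 61, 63, 71, 95, 107, 104, 98, 95, 117, 146, 167, 177]
236 [189, 191, 193, 189, 192, 183, 159, 125, 96, 82, 73, 69, 68, 68, 70, 68, 68, 68, 66, 64, 67, 63, 65, 67, 64, 62, 64, 64, 65, 65, 64, 63, 67, 83, 101, 109, 110, 112, 113, 112, 110, 106]
250 [93, 92, 90, 92, 92, 104, 125, 136, 142, 142, 140, 140, 141, 138, 137, 139, 137, 138, 138, 137, 135, 136, 137, 134, 135, 134, 135, 135, 134, 132, 125, 114, 97, 80, 74, 79, 87, 87, 87, 88, 88, 90]
258 [92, 88, 92, 85, 77, 87, 115, 137, 142, 139, 142, 139, 139, 139, 139, 137, 136, 138, 138, 136, 136, 135, 135, 136, 137, 134, 134, 133, 134, 132, 124, 112, 94, 77, 57, 62, 75, 86, 87, 88, 89, 90]
[[0.999, 0.045, -0.0026, -0.5874], [-0.0435, 0.9495, -0.3108, -0.0028], [-0.0115, 0.3106, 0.9505, -0.2211], [0.0, 0.0, 0.0, 1.0]]
[[0.999, 0.0453, 0.0019, -0.5898], [-0.0425, 0.9494, -0.311, -0.0028], [-0.016, 0.3106, 0.9504, -0.2206], [0.0, 0.0, 0.0, 1.0]]
```

View pics/crop6.png

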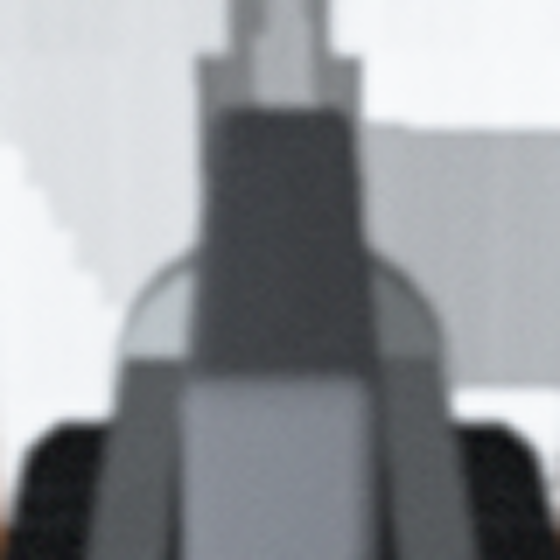

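```bash
python3 - <<'E'
from lat import *
c=load("w6.npz");p=lat(c,range(115,190,5),0)
q=lambda L:np.array([[280-.43+x/7,190-.43+y/7] for x,y in L])
for nm,L,z in [("bot",[(212,107),(357,107)],.0586),("top",[(183,377),(374,377)],.1086),("portend",[(198,62),(360,62)],.024),("washer",[(118,356),(446,356)],.0586)]:
    e=ray(c,q(L),z);m=e.mean(0);print(nm,e.round(4).tolist(),"mid",m.round(4),"line",np.polyval(p,m[1]).round(4),"w",np.linalg.norm(e[0]-e[1]).round(4))
E
```

```text
bot [[0.5826, 0.045, 0.0586], [0.5943, 0.0455, 0.0586]] mid [0.5885 0.0452 0.0586] line 0.5884 w 0.0117
top [[0.5825, 0.0462, 0.1086], [0.5933, 0.0467, 0.1086]] mid [0.5879 0.0464 0.1086] line 0.5883 w 0.0108
portend [[0.5804, 0.0375, 0.024], [0.5964, 0.0382, 0.024]] mid [0.5884 0.0378 0.024 ] line 0.5888 w 0.016
washer [[0.5755, 0.0224, 0.0586], [0.6031, 0.0236, 0.0586]] mid [0.5893 0.023  0.0586] line 0.5896 w 0.0277
```

Laterally aligned within 0.4 mm; the stop needs about 2.5 mm more towards rail +x. Now I'll lower it in steps.

Call:
{"name": "arm_command", "arguments": {
  "rows": [
    {"delta_rot":[0,0,0],"xyz":[0,-0.0025,0],"gripper":0.008},
    {"delta_rot":[0,0,0],"xyz":[0,0,0.006],"gripper":0.008},
    {"delta_rot":[0,0,0],"xyz":[0,0,0.005],"gripper":0.008},
    {"delta_rot":[0,0,0],"xyz":[0,0,0.003],"gripper":0.008},
    {"delta_rot":[0,0,0],"xyz":[0,0,0.002],"gripper":0.008},
    {"delta_rot":[0,0,0],"xyz":[0,0,0],"gripper":0.008},
    {"delta_rot":[0,0,0],"xyz":[0,0,0],"gripper":0.008}
  ]
}}

```text
time: 6.5
tool_pos: [0.5888, 0.0204, 0.0501]
tcp_rot: [-3.141, -0.072, 0.001]
wrist_force: [-0.1, 0.4, -1.5]
width: 0.132
```

```bash
python3 st.py
```

```text
{'time': 6.5, 'q': [-0.0077, 0.2786, 1.9477, 0.0, 0.9157, -0.0537], 'tool_pos': [0.5888, 0.0204, 0.0501], 'wrist_force': [-0.1311, 0.4366, -1.4756], 'torque': [-0.0135, -0.102, 0.0028], 'width': 0.1324} yaw 0.046 z [-4.e-04  0.e+00 -1.e+00]
```

Call:
{"name": "arm_command", "arguments": {
  "rows": [
    {"delta_rot":[0,0,0],"xyz":[0,0,0.003],"gripper":0.008},
    {"delta_rot":[0,0,0],"xyz":[0,0,0.003],"gripper":0.008},
    {"delta_rot":[0,0,0],"xyz":[0,0,0.003],"gripper":0.008},
    {"delta_rot":[0,0,0],"xyz":[0,0,0.001],"gripper":0.008},
    {"delta_rot":[0,0,0],"xyz":[0,0,0],"gripper":0.008},
    {"delta_rot":[0,0,0],"xyz":[0,0,0],"gripper":0.008}
  ]
}}

```text
time: 7.1
tool_pos: [0.5887, 0.0204, 0.0402]
tcp_rot: [-3.141, -0.072, 0.001]
wrist_force: [-0.3, 0.2, -1.8]
width: 0.136
```

```bash
python3 st.py
```

```text
{'time': 7.1, 'q': [-0.0077, 0.2914, 1.9531, 0.0, 0.8976, -0.0537], 'tool_pos': [0.5887, 0.0204, 0.0402], 'wrist_force': [-0.2703, 0.1998, -1.7884], 'torque': [-0.002, -0.0305, 0.0107], 'width': 0.1362} yaw 0.046 z [-5.e-04  0.e+00 -1.e+00]
```

Call:
{"name": "arm_command", "arguments": {
  "rows": [
    {"delta_rot":[0,0,0],"xyz":[0,0,0.0007],"gripper":0.008},
    {"delta_rot":[0,0,0],"xyz":[0,0,0.0007],"gripper":0.008},
    {"delta_rot":[0,0,0],"xyz":[0,0,0],"gripper":0.008},
    {"delta_rot":[0,0,0],"xyz":[0,0,0],"gripper":0.008}
  ]
}}

```text
time: 7.5
tool_pos: [0.5889, 0.0204, 0.0388]
tcp_rot: [-3.141, -0.072, 0.0]
wrist_force: [0.3, -0.5, -2.0]
width: 0.139
```

```bash
python3 st.py
```

```text
{'time': 7.5, 'q': [-0.0077, 0.2932, 1.9537, 0.0, 0.8948, -0.0537], 'tool_pos': [0.5889, 0.0204, 0.0388], 'wrist_force': [0.2728, -0.4861, -1.9569], 'torque': [0.025, 0.0019, -0.0006], 'width': 0.1386} yaw 0.046 z [-1.e-04  0.e+00 -1.e+00]
```

Call:
{"name": "arm_command", "arguments": {
  "rows": [
    {"delta_rot":[0,0,0],"xyz":[0,0,0.0006],"gripper":0.008},
    {"delta_rot":[0,0,0],"xyz":[0,0,0],"gripper":0.008},
    {"delta_rot":[0,0,0],"xyz":[0,0,0],"gripper":0.008}
  ]
}}

```text
time: 7.8
tool_pos: [0.5889, 0.0204, 0.0383]
tcp_rot: [3.141, 0.072, -0.0]
wrist_force: [-0.1, -0.8, -1.9]
width: 0.133
```

```bash
python3 st.py
```

```text
{'time': 7.8, 'q': [-0.0077, 0.294, 1.954, -0.0, 0.8937, -0.0537], 'tool_pos': [0.5889, 0.0204, 0.0383], 'wrist_force': [-0.1382, -0.8294, -1.9084], 'torque': [-0.0164, 0.0137, 0.0333], 'width': 0.1332} yaw 0.046 z [-1.e-04 -0.e+00 -1.e+00]
```

Call:
{"name": "arm_command", "arguments": {
  "rows": [
    {"delta_rot":[0,0,0],"xyz":[0,0,0.0006],"gripper":0.008},
    {"delta_rot":[0,0,0],"xyz":[0,0,0],"gripper":0.008},
    {"delta_rot":[0,0,0],"xyz":[0,0,0],"gripper":0.008}
  ]
}}

```text
time: 8.1
tool_pos: [0.589, 0.0204, 0.0381]
tcp_rot: [3.141, 0.072, 0.0]
wrist_force: [-2.0, 0.4, 2.5]
width: 0.137
```

```bash
python3 st.py wrist w7 side s7;python3 - <<'E'
from h import *
c=load("w7.npz");s=load("s7.npz")
a=cv2.resize(c["pixels"][180:400,260:380],None,fx=2.7,fy=2.7,interpolation=2)
b=cv2.resize(s["pixels"][165:245,280:360],None,fx=5.5,fy=5.5,interpolation=2)
o=np.zeros((600,780,3),np.uint8);o[:a.shape[0],:a.shape[1]]=a;o[:b.shape[0],330:330+b.shape[1]]=b;cv2.imwrite("pics/crop7.png",o[:,:,::-1])
E
```

```text
{'time': 8.2, 'q': [-0.0077, 0.2943, 1.954, 0.0, 0.8931, -0.0537], 'tool_pos': [0.589, 0.0204, 0.0381], 'wrist_force': [-2.1991, 0.336, 3.3288], 'torque': [0.0489, 0.3593, -0.0242], 'width': 0.1373} yaw 0.046 z [ 2.e-04  0.e+00 -1.e+00]
```

View pics/crop7.png

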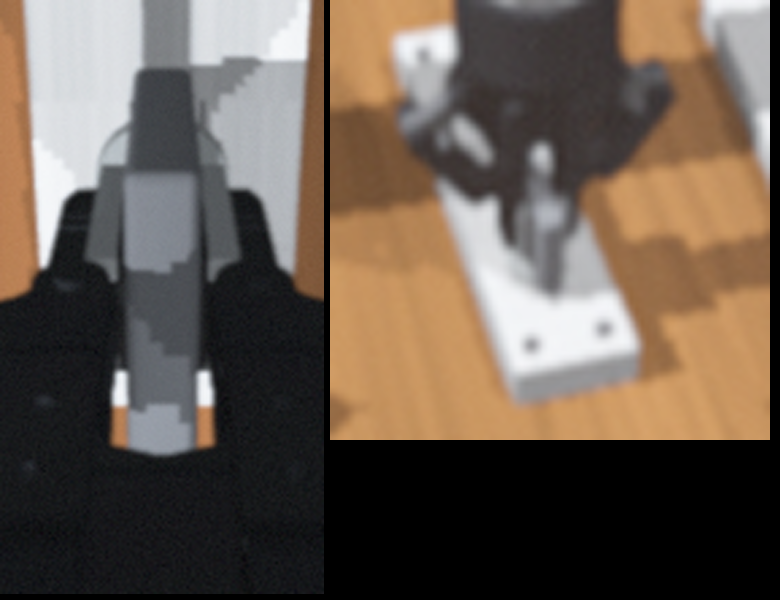

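Contact came at TCP z = 0.0381, the same height as in the block, so the washer is resting on the rail. I'll back off 0.6 mm and slide 55 mm along the slot.

Call:
{"name": "arm_command", "arguments": {
  "rows": [
    {"delta_rot":[0,0,0],"xyz":[0,0,-0.0006],"gripper":0.008},
    {"delta_rot":[0,0,0],"xyz":[0,0,0],"gripper":0.008},
    {"delta_rot":[0,0,0],"xyz":[0,-0.003,0],"gripper":0.008},
    {"delta_rot":[0,0,0],"xyz":[0,-0.006,0],"gripper":0.008},
    {"delta_rot":[0,0,0],"xyz":[0,-0.008,0],"gripper":0.008},
    {"delta_rot":[0,0,0],"xyz":[0,-0.003,0],"gripper":0.008},
    {"delta_rot":[0,0,0],"xyz":[0,0,0],"gripper":0.008}
  ]
}}

```text
time: 8.9
tool_pos: [0.5878, 0.0413, 0.0381]
tcp_rot: [-3.14, -0.074, 0.0]
wrist_force: [-0.0, -0.6, -1.9]
width: 0.136
```

```bash
python3 st.py wrist w8
```

```text
{'time': 8.95, 'q': [0.0272, 0.2943, 1.9539, 0.0001, 0.8936, -0.0197], 'tool_pos': [0.5879, 0.0409, 0.0381], 'wrist_force': [0.3696, 0.2206, -0.9742], 'torque': [0.01, 0.0095, -0.0004], 'width': 0.1326} yaw 0.0469 z [-2.e-04  1.e-04 -1.e+00]
```

Call:
{"name": "arm_command", "arguments": {
  "rows": [
    {"delta_rot":[0,0,0],"xyz":[0,-0.004,0],"gripper":0.008},
    {"delta_rot":[0,0,0],"xyz":[0,-0.007,0],"gripper":0.008},
    {"delta_rot":[0,0,0],"xyz":[0,-0.008,0],"gripper":0.008},
    {"delta_rot":[0,0,0],"xyz":[0,-0.007,0],"gripper":0.008},
    {"delta_rot":[0,0,0],"xyz":[0,-0.004,0],"gripper":0.008},
    {"delta_rot":[0,0,0],"xyz":[0,-0.002,0],"gripper":0.008},
    {"delta_rot":[0,0,0],"xyz":[0,0,0],"gripper":0.008},
    {"delta_rot":[0,0,0],"xyz":[0,0,0],"gripper":0.008}
  ]
}}

```text
time: 9.75
tool_pos: [0.5865, 0.0723, 0.0383]
tcp_rot: [3.141, 0.072, 0.0]
wrist_force: [0.9, 0.4, -1.5]
width: 0.138
```

```bash
python3 st.py wrist w9; python3 - <<'E'
from h import *
c=load("w9.npz")
cv2.imwrite("pics/crop9.png",cv2.resize(c["pixels"][100:270,240:400],None,fx=3.5,fy=3.5,interpolation=2)[:,:,::-1])
E
```

```text
{'time': 9.8, 'q': [0.0803, 0.2967, 1.9502, -0.0001, 0.8946, 0.0345], 'tool_pos': [0.5866, 0.0722, 0.0383], 'wrist_force': [-0.1558, -0.4543, -1.8411], 'torque': [-0.0178, 0.0364, 0.0113], 'width': 0.1355} yaw 0.046 z [ 0.e+00 -1.e-04 -1.e+00]
```

View pics/crop9.png

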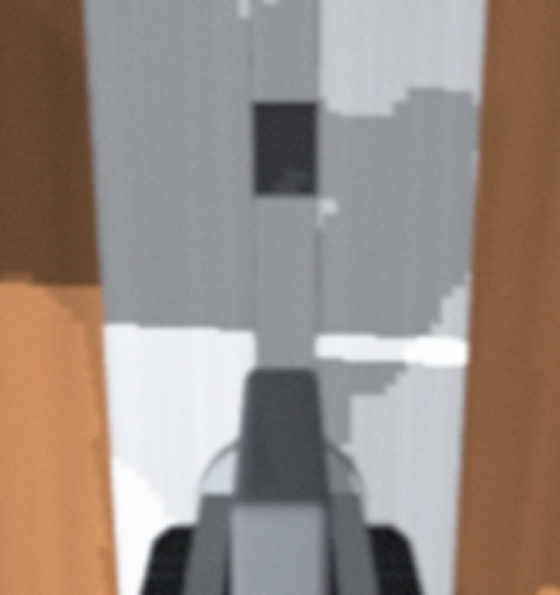

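The dark block in the slot (crop 285,150) looks like the sprung stop; I'll range its near face.

```bash
python3 - <<'E'
from h import *
c=load("w9.npz")
for h in (.024,.018,.014): print(h,ray(c,[[321.3,155.3],[321.3,128.6]],h).round(4).tolist())
print("plate front bottom",ray(c,[[321,205]],.029), ray(c,[[321,205]],.0293))
P=c["range_z"][140:160:4,316:327:2];print(P.round(3))
E
```

```text
0.024 [[0.5842, 0.1272, 0.024], [0.5835, 0.1416, 0.024]]
0.018 [[0.5843, 0.1263, 0.018], [0.5836, 0.1412, 0.018]]
0.014 [[0.5843, 0.1256, 0.014], [0.5836, 0.1409, 0.014]]
plate front bottom [[0.58531382 0.09989274 0.029     ]] [[0.58530779 0.09999732 0.0293    ]]
[[0.161 0.161 0.161 0.16  0.161 0.161]
 [0.162 0.162 0.161 0.162 0.163 0.161]
 [0.162 0.164 0.162 0.161 0.162 0.162]
 [0.162 0.164 0.162 0.163 0.162 0.163]
 [0.175 0.176 0.175 0.175 0.175 0.176]]
```

Call:
{"name": "arm_command", "arguments": {
  "rows": [
    {"delta_rot":[0,0,0],"xyz":[0,-0.003,0],"gripper":0.008},
    {"delta_rot":[0,0,0],"xyz":[0,-0.004,0],"gripper":0.008},
    {"delta_rot":[0,0,0],"xyz":[0,-0.004,0],"gripper":0.008},
    {"delta_rot":[0,0,0],"xyz":[0,-0.003,0],"gripper":0.008},
    {"delta_rot":[0,0,0],"xyz":[0,0,0],"gripper":0.008}
  ]
}}

```text
time: 10.3
tool_pos: [0.5858, 0.0868, 0.0383]
tcp_rot: [-3.141, -0.073, 0.0]
wrist_force: [0.7, 0.3, -1.4]
width: 0.134
```

Call:
{"name": "arm_command", "arguments": {
  "rows": [
    {"delta_rot":[0,0,0],"xyz":[0,-0.003,0],"gripper":0.008},
    {"delta_rot":[0,0,0],"xyz":[0,-0.004,0],"gripper":0.008},
    {"delta_rot":[0,0,0],"xyz":[0,-0.004,0],"gripper":0.008},
    {"delta_rot":[0,0,0],"xyz":[0,-0.003,0],"gripper":0.008},
    {"delta_rot":[0,0,0],"xyz":[0,0,0],"gripper":0.008},
    {"delta_rot":[0,0,0],"xyz":[0,0,0],"gripper":0.008}
  ]
}}

```text
time: 10.9
tool_pos: [0.5852, 0.1004, 0.0383]
tcp_rot: [3.141, 0.073, -0.0]
wrist_force: [0.6, 0.3, -1.5]
width: 0.132
```

```bash
python3 st.py wrist w10; python3 - <<'E'
from h import *
c=load("w10.npz")
cv2.imwrite("pics/crop10.png",cv2.resize(c["pixels"][130:270,260:380],None,fx=4.2,fy=4.2,interpolation=2)[:,:,::-1])
E
```

```text
{'time': 10.95, 'q': [0.1278, 0.3014, 1.9441, -0.0001, 0.8962, 0.0818], 'tool_pos': [0.5852, 0.1003, 0.0382], 'wrist_force': [0.4362, -0.4418, -1.9093], 'torque': [-0.009, 0.0378, -0.0405], 'width': 0.1317} yaw 0.0461 z [-1.e-04 -1.e-04 -1.e+00]
```

View pics/crop10.png

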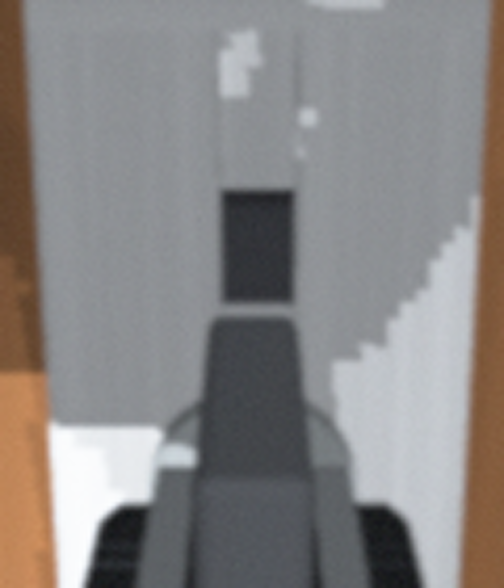

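Call:
{"name": "arm_command", "arguments": {
  "rows": [
    {"delta_rot":[0,0,0],"xyz":[0,-0.002,0],"gripper":0.008},
    {"delta_rot":[0,0,0],"xyz":[0,-0.002,0],"gripper":0.008},
    {"delta_rot":[0,0,0],"xyz":[0,-0.002,0],"gripper":0.008},
    {"delta_rot":[0,0,0],"xyz":[0,0,0],"gripper":0.008},
    {"delta_rot":[0,0,0],"xyz":[0,0,0],"gripper":0.008}
  ]
}}

```text
time: 11.45
tool_pos: [0.585, 0.1063, 0.0383]
tcp_rot: [3.141, 0.073, -0.0]
wrist_force: [-0.2, -0.8, -1.6]
width: 0.136
```

Call:
{"name": "arm_command", "arguments": {
  "rows": [
    {"delta_rot":[0,0,0],"xyz":[0,-0.001,0],"gripper":0.008},
    {"delta_rot":[0,0,0],"xyz":[0,-0.001,0],"gripper":0.008},
    {"delta_rot":[0,0,0],"xyz":[0,0,0],"gripper":0.008},
    {"delta_rot":[0,0,0],"xyz":[0,0,0],"gripper":0.008}
  ]
}}

```text
time: 11.85
tool_pos: [0.5849, 0.1083, 0.0383]
tcp_rot: [3.141, 0.072, -0.0]
wrist_force: [-0.5, -0.1, -1.3]
width: 0.134
```

```bash
python3 st.py
```

```text
{'time': 11.85, 'q': [0.1412, 0.303, 1.9418, -0.0, 0.8968, 0.0952], 'tool_pos': [0.5849, 0.1083, 0.0383], 'wrist_force': [-0.4967, -0.0572, -1.2529], 'torque': [-0.017, -0.0362, -0.0139], 'width': 0.134} yaw 0.046 z [-0. -0. -1.]
```

Call:
{"name": "arm_command", "arguments": {
  "rows": [
    {"delta_rot":[0,0,0],"xyz":[0,-0.001,0],"gripper":0.008},
    {"delta_rot":[0,0,0],"xyz":[0,-0.001,0],"gripper":0.008},
    {"delta_rot":[0,0,0],"xyz":[0,0,0],"gripper":0.008},
    {"delta_rot":[0,0,0],"xyz":[0,0,0],"gripper":0.008}
  ]
}}

```text
time: 12.25
tool_pos: [0.5848, 0.1103, 0.0383]
tcp_rot: [3.141, 0.072, -0.0]
wrist_force: [-0.2, 0.0, -2.0]
width: 0.135
```

```bash
python3 st.py
```

```text
{'time': 12.25, 'q': [0.1446, 0.3035, 1.9412, -0.0, 0.8969, 0.0985], 'tool_pos': [0.5848, 0.1103, 0.0383], 'wrist_force': [-0.1907, 0.0338, -1.9607], 'torque': [-0.0099, -0.0202, -0.0017], 'width': 0.1351} yaw 0.0461 z [-0. -0. -1.]
```

Call:
{"name": "arm_command", "arguments": {
  "rows": [
    {"delta_rot":[0,0,0],"xyz":[0,-0.001,0],"gripper":0.008},
    {"delta_rot":[0,0,0],"xyz":[0,-0.001,0],"gripper":0.008},
    {"delta_rot":[0,0,0],"xyz":[0,0,0],"gripper":0.008},
    {"delta_rot":[0,0,0],"xyz":[0,0,0],"gripper":0.008}
  ]
}}

```text
time: 12.65
tool_pos: [0.5847, 0.1119, 0.0383]
tcp_rot: [3.14, 0.072, -0.0]
wrist_force: [0.2, -3.0, -1.0]
width: 0.134
```

```bash
python3 st.py
```

```text
{'time': 12.65, 'q': [0.1475, 0.3039, 1.9406, -0.0007, 0.8972, 0.1019], 'tool_pos': [0.5847, 0.1119, 0.0383], 'wrist_force': [0.2338, -2.9586, -1.0145], 'torque': [-0.542, -0.0383, 0.0003], 'width': 0.1339} yaw 0.0461 z [-1.e-04 -6.e-04 -1.e+00]
```

Contact: 3 N along the slot, so about 1.1 mm pressed. I'll add a little.

Call:
{"name": "arm_command", "arguments": {
  "rows": [
    {"delta_rot":[0,0,0],"xyz":[0,-0.0008,0],"gripper":0.008},
    {"delta_rot":[0,0,0],"xyz":[0,0,0],"gripper":0.008},
    {"delta_rot":[0,0,0],"xyz":[0,0,0],"gripper":0.008},
    {"delta_rot":[0,0,0],"xyz":[0,0,0],"gripper":0.008}
  ]
}}

```text
time: 13.05
tool_pos: [0.5847, 0.1128, 0.0383]
tcp_rot: [3.14, 0.072, -0.0]
wrist_force: [0.2, -3.8, -1.6]
width: 0.136
```

```bash
python3 st.py wrist w11 side s11; python3 - <<'E'
from h import *
c=load("w11.npz")
cv2.imwrite("pics/crop11.png",cv2.resize(c["pixels"][130:270,260:380],None,fx=4.2,fy=4.2,interpolation=2)[:,:,::-1])
E
```

```text
{'time': 13.15, 'q': [0.149, 0.3041, 1.9403, -0.0004, 0.8972, 0.1032], 'tool_pos': [0.5847, 0.1128, 0.0383], 'wrist_force': [0.8081, -4.4994, -2.1153], 'torque': [-0.9848, -0.0097, 0.0256], 'width': 0.1383} yaw 0.0461 z [-0.e+00 -3.e-04 -1.e+00]
```

View pics/crop11.png

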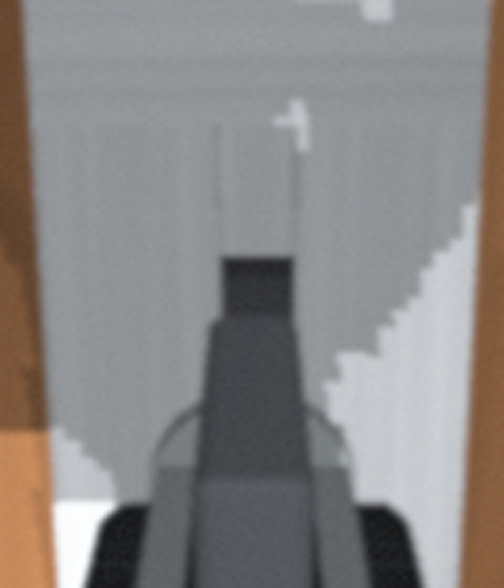

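The plate covers the buffer's near end and 4.5 N puts it at about 1.7 mm pressed. Now I'll turn clockwise (+ about tool z) in stages.

Call:
{"name": "arm_command", "arguments": {
  "rows": [
    {"delta_rot":[0,0,0.06],"xyz":[0,0,0],"gripper":0.008},
    {"delta_rot":[0,0,0.07],"xyz":[0,0,0],"gripper":0.008},
    {"delta_rot":[0,0,0.07],"xyz":[0,0,0],"gripper":0.008},
    {"delta_rot":[0,0,0],"xyz":[0,0,0],"gripper":0.008},
    {"delta_rot":[0,0,0],"xyz":[0,0,0],"gripper":0.008}
  ]
}}

```text
time: 13.65
tool_pos: [0.5843, 0.1128, 0.0381]
tcp_rot: [3.132, -0.242, -0.001]
wrist_force: [-0.4, -4.9, -1.4]
width: 0.135
```

```bash
python3 st.py
```

```text
{'time': 13.65, 'q': [0.149, 0.3042, 1.9406, -0.0003, 0.8976, 0.3032], 'tool_pos': [0.5843, 0.1128, 0.0381], 'wrist_force': [-0.4328, -4.9054, -1.3751], 'torque': [-0.978, 0.0149, -0.0313], 'width': 0.1349} yaw -0.154 z [-7.e-04 -4.e-04 -1.e+00]
```

Call:
{"name": "arm_command", "arguments": {
  "rows": [
    {"delta_rot":[0,0,0.07],"xyz":[0,0,0],"gripper":0.008},
    {"delta_rot":[0,0,0.07],"xyz":[0,0,0],"gripper":0.008},
    {"delta_rot":[0,0,0.07],"xyz":[0,0,0],"gripper":0.008},
    {"delta_rot":[0,0,0.07],"xyz":[0,0,0],"gripper":0.008},
    {"delta_rot":[0,0,0.07],"xyz":[0,0,0],"gripper":0.008},
    {"delta_rot":[0,0,0],"xyz":[0,0,0],"gripper":0.008},
    {"delta_rot":[0,0,0],"xyz":[0,0,0],"gripper":0.008}
  ]
}}

```text
time: 14.35
tool_pos: [0.5844, 0.1132, 0.0381]
tcp_rot: [-3.043, 0.781, 0.001]
wrist_force: [-0.1, -3.8, -1.0]
width: 0.133
```

```bash
python3 st.py wrist w12; python3 - <<'E'
from h import *
c=load("w12.npz")
cv2.imwrite("pics/crop12.png",cv2.resize(c["pixels"][130:270,240:400],None,fx=4,fy=4,interpolation=2)[:,:,::-1])
E
```

```text
{'time': 14.4, 'q': [0.1494, 0.3043, 1.9405, 0.0003, 0.8972, 0.6518], 'tool_pos': [0.5844, 0.1132, 0.0381], 'wrist_force': [-0.1413, -3.0702, -2.5096], 'torque': [-0.6868, 0.0946, 0.0385], 'width': 0.1338} yaw -0.5026 z [-5.e-04  2.e-04 -1.e+00]
```

View pics/crop12.png

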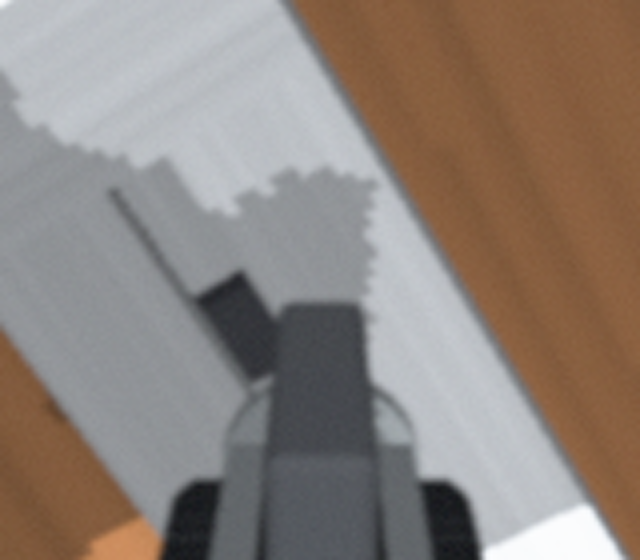

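The stop is turning with the gripper (31° so far, no torque).

Call:
{"name": "arm_command", "arguments": {
  "rows": [
    {"delta_rot":[0,0,0.07],"xyz":[0,0,0],"gripper":0.008},
    {"delta_rot":[0,0,0.07],"xyz":[0,0,0],"gripper":0.008},
    {"delta_rot":[0,0,0.07],"xyz":[0,0,0],"gripper":0.008},
    {"delta_rot":[0,0,0.07],"xyz":[0,0,0],"gripper":0.008},
    {"delta_rot":[0,0,0.07],"xyz":[0,0,0],"gripper":0.008},
    {"delta_rot":[0,0,0],"xyz":[0,0,0],"gripper":0.008},
    {"delta_rot":[0,0,0],"xyz":[0,0,0],"gripper":0.008}
  ]
}}

```text
time: 15.1
tool_pos: [0.5846, 0.1136, 0.0382]
tcp_rot: [-2.86, 1.298, 0.0]
wrist_force: [-1.0, 0.4, -1.5]
width: 0.136
```

```bash
python3 st.py
```

```text
{'time': 15.1, 'q': [0.1497, 0.3042, 1.9403, 0.001, 0.8969, 1.001], 'tool_pos': [0.5846, 0.1136, 0.0382], 'wrist_force': [-0.9648, 0.3747, -1.466], 'torque': [-0.0737, 0.0367, 0.0094], 'width': 0.1365} yaw -0.8519 z [ 0.e+00  8.e-04 -1.e+00]
```

Call:
{"name": "arm_command", "arguments": {
  "rows": [
    {"delta_rot":[0,0,0.07],"xyz":[0,0,0],"gripper":0.008},
    {"delta_rot":[0,0,0.07],"xyz":[0,0,0],"gripper":0.008},
    {"delta_rot":[0,0,0.07],"xyz":[0,0,0],"gripper":0.008},
    {"delta_rot":[0,0,0.07],"xyz":[0,0,0],"gripper":0.008},
    {"delta_rot":[0,0,0.07],"xyz":[0,0,0],"gripper":0.008},
    {"delta_rot":[0,0,0],"xyz":[0,0,0],"gripper":0.008},
    {"delta_rot":[0,0,0],"xyz":[0,0,0],"gripper":0.008}
  ]
}}

```text
time: 15.8
tool_pos: [0.5849, 0.1134, 0.0384]
tcp_rot: [-2.591, 1.775, -0.0]
wrist_force: [0.3, -0.2, -1.7]
width: 0.132
```

```bash
python3 st.py
```

```text
{'time': 15.8, 'q': [0.1495, 0.3041, 1.94, 0.0006, 0.897, 1.3506], 'tool_pos': [0.5849, 0.1134, 0.0384], 'wrist_force': [0.3219, -0.1673, -1.6847], 'torque': [-0.0041, 0.0491, 0.031], 'width': 0.1325} yaw -1.2015 z [ 5.e-04  5.e-04 -1.e+00]
```

Call:
{"name": "arm_command", "arguments": {
  "rows": [
    {"delta_rot":[0,0,0.06],"xyz":[0,0,0],"gripper":0.008},
    {"delta_rot":[0,0,0.06],"xyz":[0,0,0],"gripper":0.008},
    {"delta_rot":[0,0,0.06],"xyz":[0,0,0],"gripper":0.008},
    {"delta_rot":[0,0,0.05],"xyz":[0,0,0],"gripper":0.008},
    {"delta_rot":[0,0,0.04],"xyz":[0,0,0],"gripper":0.008},
    {"delta_rot":[0,0,0.02],"xyz":[0,0,0],"gripper":0.008},
    {"delta_rot":[0,0,0],"xyz":[0,0,0],"gripper":0.008},
    {"delta_rot":[0,0,0],"xyz":[0,0,0],"gripper":0.008}
  ]
}}

```text
time: 16.6
tool_pos: [0.5847, 0.1131, 0.0383]
tcp_rot: [-2.306, 2.133, -0.0]
wrist_force: [-0.8, 0.7, -1.9]
width: 0.135
```

```bash
python3 st.py wrist w13 side s13; python3 - <<'E'
from h import *
c=load("w13.npz")
cv2.imwrite("pics/crop13.png",cv2.resize(c["pixels"][130:270,240:400],None,fx=4,fy=4,interpolation=2)[:,:,::-1])
E
```

```text
{'time': 16.7, 'q': [0.1492, 0.3042, 1.9403, 0.0001, 0.8971, 1.6424], 'tool_pos': [0.5847, 0.1131, 0.0383], 'wrist_force': [0.1005, -0.1337, -1.1323], 'torque': [0.0402, 0.0162, -0.0617], 'width': 0.1321} yaw -1.4932 z [ 0.e+00  1.e-04 -1.e+00]
```

View pics/crop13.png

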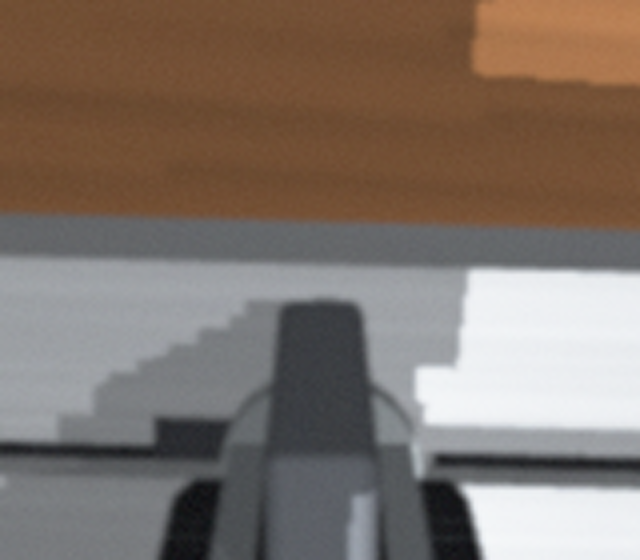

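Turned about 88.5° with no torque and the buffer free of force. I'll add a touch more, lower 0.4 mm to seat the washer, then release and withdraw straight up.

Call:
{"name": "arm_command", "arguments": {
  "rows": [
    {"delta_rot":[0,0,0.025],"xyz":[0,0,0],"gripper":0.008},
    {"delta_rot":[0,0,0],"xyz":[0,0,0.0004],"gripper":0.008},
    {"delta_rot":[0,0,0],"xyz":[0,0,0],"gripper":0.008},
    {"delta_rot":[0,0,0],"xyz":[0,0,0],"gripper":0.008}
  ]
}}

```text
time: 17.1
tool_pos: [0.5848, 0.1131, 0.0381]
tcp_rot: [-2.278, 2.163, -0.0]
wrist_force: [0.1, 0.1, 1.3]
width: 0.134
```

Call:
{"name": "arm_command", "arguments": {
  "rows": [
    {"delta_rot":[0,0,0],"xyz":[0,0,0],"gripper":0.016},
    {"delta_rot":[0,0,0],"xyz":[0,0,0],"gripper":0.025},
    {"delta_rot":[0,0,0],"xyz":[0,0,0],"gripper":0.04},
    {"delta_rot":[0,0,0],"xyz":[0,0,0],"gripper":0.045},
    {"delta_rot":[0,0,0],"xyz":[0,0,0],"gripper":0.045},
    {"delta_rot":[0,0,0],"xyz":[0,0,0],"gripper":0.045}
  ]
}}

```text
time: 17.7
tool_pos: [0.5847, 0.1131, 0.0379]
tcp_rot: [2.278, -2.163, -0.0]
wrist_force: [-0.4, -0.2, 0.1]
width: 0.527
```

```bash
python3 st.py
```

```text
{'time': 17.7, 'q': [0.1492, 0.3047, 1.9405, 0.0, 0.8964, 1.6682], 'tool_pos': [0.5847, 0.1131, 0.0379], 'wrist_force': [-0.4121, -0.2041, 0.0953], 'torque': [0.0086, -0.0096, -0.0206], 'width': 0.5265} yaw -1.519 z [-0.  0. -1.]
```

Call:
{"name": "arm_command", "arguments": {
  "rows": [
    {"delta_rot":[0,0,0],"xyz":[0,0,-0.01],"gripper":0.045},
    {"delta_rot":[0,0,0],"xyz":[0,0,-0.02],"gripper":0.045},
    {"delta_rot":[0,0,0],"xyz":[0,0,-0.03],"gripper":0.045},
    {"delta_rot":[0,0,0],"xyz":[0,0,-0.03],"gripper":0.045},
    {"delta_rot":[0,0,0],"xyz":[0,0,-0.03],"gripper":0.045},
    {"delta_rot":[0,0,0],"xyz":[0,0.03,-0.02],"gripper":0.045},
    {"delta_rot":[0,0,0],"xyz":[0,0.03,0],"gripper":0.045},
    {"delta_rot":[0,0,0],"xyz":[0,0.02,0],"gripper":0.045},
    {"delta_rot":[0,0,0],"xyz":[0,0,0],"gripper":0.045},
    {"delta_rot":[0,0,0],"xyz":[0,0,0],"gripper":0.045}
  ]
}}

```text
time: 18.7
tool_pos: [0.5053, 0.109, 0.1788]
tcp_rot: [-2.277, 2.162, -0.002]
wrist_force: [0.3, -0.0, -0.2]
width: 0.528
```

```bash
python3 st.py wrist w14 side s14 top t14; python3 - <<'E'
from h import *
a=load("w14.npz")["pixels"];b=cv2.resize(load("s14.npz")["pixels"][130:250,250:400],None,fx=2.2,fy=2.2)
o=np.zeros((600,800,3),np.uint8);t=cv2.resize(a,(520,325));o[:325,:520]=t;o[330:330+b.shape[0],:b.shape[1]]=b
t=cv2.resize(load("t14.npz")["pixels"][80:300,100:500],None,fx=1.1,fy=1.1);o[330:330+t.shape[0],340:340+t.shape[1]]=t
cv2.imwrite("pics/c14.png",o[:,:,::-1])
E
```

```text
{'time': 18.85, 'q': [0.1641, 0.0054, 1.9965, -0.0001, 1.1387, 1.6832], 'tool_pos': [0.5059, 0.109, 0.1782], 'wrist_force': [-0.4074, 0.3507, -0.5349], 'torque': [-0.0031, 0.0164, -0.0233], 'width': 0.5234} yaw -1.5191 z [ 9.e-04  1.e-04 -1.e+00]
```

View pics/c14.png

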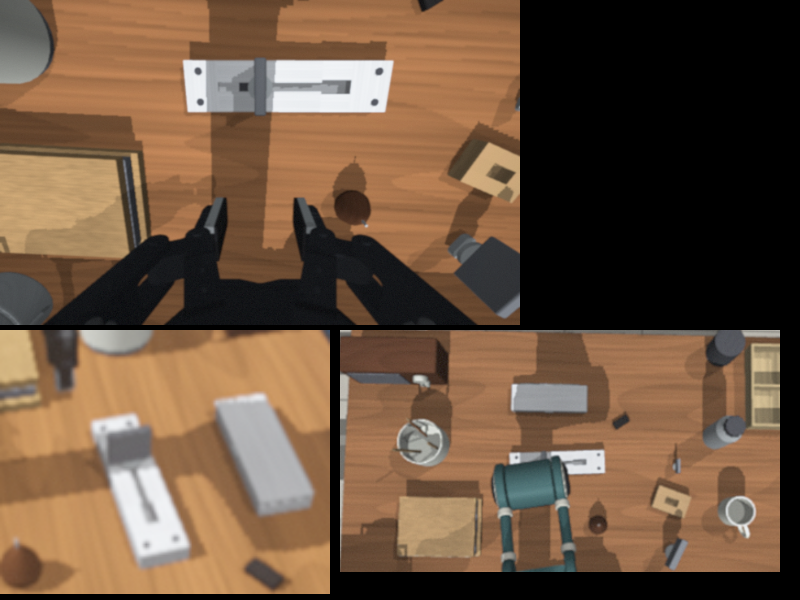

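The stop stands across the rail (wrist composite at 260,87), released, with the bystanders in place. One numeric check, then I hand in.

```bash
python3 - <<'E'
from h import *
c=load("w14.npz");P=pts(c);v,u=np.mgrid[0:400,0:640]
m=(u>290)&(u<345)&(v>55)&(v<150)&(P[...,2]>.065)&(P[...,2]<.095)
q=P[m];r=cv2.minAreaRect(q[:,:2].astype(np.float32));print(len(q),r,np.percentile(q[:,2],[10,50,90]))
print("line x at y",.5905-.049*r[0][1])
from workcell import bot;print(bot.finish_job())
E
```

```text
1018 ((0.5836445689201355, 0.11387810856103897), (0.05544522777199745, 0.011921828612685204), 3.423462390899658) [0.07746205 0.07844615 0.07942325]
line x at y 0.5849199726805091
the job is handed in; nothing more can be done
None
```

I moved the middle-sized stop from its block into the rail's entry port and slid it up to the sprung stop. I then turned it about 90° clockwise, released it and withdrew. The job was handed in at about 19 s, with no verdict reported.

- **Pressing on the sprung stop:** the force along the slot reached about 4.5–5 N, so it was pressed in by roughly 1.7–2 mm. It fell to zero as the foot turned.
- **Contact with the rail:** the highest wrist reading I saw while seating the washer was about 5 N. I felt no torque during the turn, so the foot never pushed against the hard end.
- **Final position:** the plate stands upright across the slot, about 1.3 mm off the slot's centre line and within 1° of square. Its top is 78–79 mm above the desk, as expected for a seated washer. By sight, the other things are where they were.
- **Checks that disagreed:**
  - Two early move calls were refused because I had left out fields.
  - One picture over the port was taken while the arm was still settling and showed a false 2 mm offset. I measured again after it settled and found at most 0.4 mm.

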